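# Clip two colour-coded rods into the sloped inspection stands

## Robot

A 7-joint arm with a two-finger parallel gripper is mounted at the origin on the work surface. World frame = base frame: x ahead of the robot, y to its left, z up, the work surface at z = 0. Lengths are in m, angles in rad, forces in N, time in s.
With the tool pointing down it reaches from about 0.4 to 0.9 m from the base axis. Payload 5.6 kg.
Tool frame: the origin (TCP) lies between the finger pads; the fingertips stand 14 mm ahead of it and the grasp point (between the pads) lies 5 mm behind it (manip.tcp_to_tips is the distance from the TCP to the fingertips, in m); z points along the fingers, y is the line along which they close (so a half turn about z gives the same grasp; the last joint's range is limited). The gripper opens to 92 mm and grips with 3 to 60 N. Pads are 20 mm wide; open, the fingers measure 128 mm over their backs; the gripper's body (75 mm by 189 mm) begins 69 mm behind the grasp point.
Start: joints at [1.165, 0.468, -0.012, 1.603, 0.006, 1.071, -0.056], TCP at [0.231, -0.608, 0.229] pointing down, gripper open.
Joint ranges: [-2.53, 2.53], [-0.31, 2.02], [-1.57, 1.55], [0.28, 2.44], [-1.29, 4.43], [0.15, 1.84], [-2.92, 2.92]. Speed limits (rad/s): [2.57, 2.57, 3.14, 3.14, 3.14, 3.14, 3.14].

## Interface

Orientations are given as a unit quaternion [w, x, y, z].
In Python, from plant import telemetry, cams, workorder, manip gives the robot as it stands.
- The arm moves only by the tool arm_command, never from a script. Its argument "steps" is a list of rows, each a list of 6 numbers: the shift along the tool's x, y, z scaled (see below), then the turn, a rotation vector about the tool's x, y, z scaled (see below). A call has 1 to 10 rows; each row is the pose to reach, as a shift and turn from the pose commanded when the call began, along the tool's axes at that moment; what a row does not reach only later rows make up. The controller multiplies each number of a shift by 0.1 m and each number of a turn by pi/2 rad. A row lasts 1/10 s, in which the tool goes at most 50 mm and 8.59 degrees, less where a joint would pass 70% of its speed; a pose out of reach is approached as far as the arm can. A call with a number of a shift or a turn outside -1 to 1 is refused whole. A call with a gripper value outside its range is refused whole. "hand" is the opening, from 0 (shut) to 1 (fully open), set as the call begins (left out, the last holds). The fingers move at their own pace and stop on an object; "grip_force" is the grip in N (left out, the last holds). Time passes only in rows, so rows that repeat a pose let the fingers close. It gives the time, the measured TCP pose, the force, the opening and the grip force at its end, in the units of the state.
- telemetry.read_state(): the state, without advancing time (a new reading comes with each control period).
- cams.read_camera(name): name is "side" or "top" or "wrist"; returns (picture, depth): 420x560x3 uint8, red, green, blue; 420x560 float32, m along the optical axis (not along the pixel's ray), 0 where there is no reading.
- cams.camera_info(name): a dict with "fx", "fy", "cx", "cy" (pixels), "T" (4x4, takes a point from camera to world coordinates). Camera axes: x right, y down, z forward; pixel columns grow to the right and rows downward; lengths in m; the calibration is good to about 2 mm. A picture is of the moment at which its call begins: read the wrist's pose just before it. camera_info takes no time and is no camera call; for the wrist camera it gives the pose at the moment of the call.
- workorder.finish_job(): hands the job in; it is judged then, once.
The state is a dict: "time": time; "joints": joint angles; "joint_velocities": joint speeds; "tau": joint torques, N m; "position": TCP position; "eef_rot": TCP orientation; "force": force on the tool from outside, world axes, zero at the start; "moment": the same for the moment, N m; "width": finger opening in m; "finger_force": force on a finger pad.
Only numpy, scipy, OpenCV 4.12 (cv2) and the standard library are available. Lean on these libraries where they do the work, as an engineer would, in place of code of your own. Each camera call takes 0.05 s, during which the arm holds its last target. There are 200 camera calls.

## Task

Take the two black rods from the wooden rest and press each one past the sprung jaw into the fork clip of the stand of its own colour, red sleeves to red and blue to blue, so that it sits fully home, centred, with the jaw closed over it. Mind the lamp bar above each clip, let go of the rods, and leave the other things on the bench where they are.

Things in the scene. Friction and masses are not known exactly. Their poses are not given: they have to be found in the camera images.
- rod_red: Round black rod, 16 mm diameter, 160 mm long, a red sleeve 28 mm long on each end (same thickness, ends alike), about 70 g. Origin at its middle on the axis; its y axis runs along the rod. Starts lying in one of the two notches of the rest, axis 42 mm above the table.
- stand_red: Fixed inspection stand with a red sloped clip plate on a grey foot (155 x 190 mm, reaching 50 mm before and 105 mm behind the origin). Origin on the table straight below the middle of its clip; -x is its front, more or less towards the robot (yaw -0.1 to 0.35). Two posts at x = +85, y = +-86 mm carry the lamp bar, 232 mm above the table at its top.
- clip_red: Fork clip of the red stand, tipped 28 degrees, mouth up and to the front. Origin: middle of the axis of a fully seated rod, 120 mm above the table. z: out of the mouth (push along -z); y: along the seated rod, level; x: up the slope, rearward. Two grey prong pairs 12 mm thick at y = +-41 mm, 70 mm free between them for the fingers, down to z = -25 mm (jaw shaft; plate at -34).
- mouth_red (a point): Point on the red clip's z axis, 19 mm out from its origin: about where a rod's axis is when it comes to rest on the closed jaw's rollers. The slot below is 17.5 mm wide, floor 8 mm below the clip's origin; its rear wall rises to z = +18 mm and then flares to +30 mm, its front wall to z = +2 mm only.
- lamp_red (a point): Middle of the underside of the aluminium lamp bar of the red stand, 217 mm up, 44 mm behind the clip's middle; bar 24 mm (stand x) x 180 mm (y) x 15 mm high. A gripper held vertically over the clip hits it; with the gripper's top leaning 25 to 50 degrees to the stand's front (-x) it passes.
- jaw_red (a joint): Sprung jaw of the red clip, rad: 0 closed, positive as it swings open to the front (to 0.5). Two 8 mm rollers, one at each prong pair, at x = -8, z = +10.5 mm in the clip frame when closed, overhang the slot. A rod pushed down drives them aside (about 0.08 rad, 5 to 10 N) and they spring back over it; a seated rod leaves the jaw closed.
- rod_blue: Round black rod, 16 mm diameter, 160 mm long, a blue sleeve 28 mm long on each end (same thickness, ends alike), about 70 g. Origin at its middle on the axis; its y axis runs along the rod. Starts lying in one of the two notches of the rest, axis 42 mm above the table.
- stand_blue: Fixed inspection stand with a blue sloped clip plate on a grey foot (155 x 190 mm, reaching 50 mm before and 105 mm behind the origin). Origin on the table straight below the middle of its clip; -x is its front, more or less towards the robot (yaw -0.1 to 0.35). Two posts at x = +85, y = +-86 mm carry the lamp bar, 232 mm above the table at its top.
- clip_blue: Fork clip of the blue stand, tipped 28 degrees, mouth up and to the front. Origin: middle of the axis of a fully seated rod, 120 mm above the table. z: out of the mouth (push along -z); y: along the seated rod, level; x: up the slope, rearward. Two grey prong pairs 12 mm thick at y = +-41 mm, 70 mm free between them for the fingers, down to z = -25 mm (jaw shaft; plate at -34).
- mouth_blue (a point): Point on the blue clip's z axis, 19 mm out from its origin: about where a rod's axis is when it comes to rest on the closed jaw's rollers. The slot below is 17.5 mm wide, floor 8 mm below the clip's origin; its rear wall rises to z = +18 mm and then flares to +30 mm, its front wall to z = +2 mm only.
- lamp_blue (a point): Middle of the underside of the aluminium lamp bar of the blue stand, 217 mm up, 44 mm behind the clip's middle; bar 24 mm (stand x) x 180 mm (y) x 15 mm high. A gripper held vertically over the clip hits it; with the gripper's top leaning 25 to 50 degrees to the stand's front (-x) it passes.
- jaw_blue (a joint): Sprung jaw of the blue clip, rad: 0 closed, positive as it swings open to the front (to 0.5). Two 8 mm rollers, one at each prong pair, at x = -8, z = +10.5 mm in the clip frame when closed, overhang the slot. A rod pushed down drives them aside (about 0.08 rad, 5 to 10 N) and they spring back over it; a seated rod leaves the jaw closed.
- rest: Fixed wooden rest, foot 150 (x) x 130 (y) x 12 mm, origin under its centre. Two 12 mm thick boards at y = +-54 mm carry the rods, which lie along its y axis at x = -40 and +40 mm; boards 34 mm high, their notch teeth 44 mm. Which colour lies in which notch varies. 96 mm free between the boards for the fingers.
- finial0: Black turned bottle-shaped piece, 40 mm diameter, 74 mm tall, standing; origin under its centre. Bystander.
- finial1: Another such black turned piece. Bystander.
- finial2: Another such black turned piece. Bystander.
- flask: Brown drinking flask, 64 mm diameter, 190 mm tall, standing; origin under its centre. Bystander.
- case: Black case, 160 x 62 x 34 mm, lying; origin under its centre. Bystander.
- carton: Small cardboard carton 110 x 80 x 70 mm; origin under its centre. Bystander.
- driver: Screwdriver with a yellow handle lying on the table. Bystander.
There are look-alikes about, which are no part of the job. Leave any orange or white look-alike of the rod_blue alone.

How it is judged:
At the end, for the whole second after the job is handed in: Each rod lies at rest in the clip of its own colour: its middle within 4 mm of the seat across the slot and in depth and within 18 mm along it, its axis within 0.09 rad of the clip's, the jaw back within 0.06 rad of closed (x of rod_red in the frame of clip_red between -0.004 and 0.004 m and y of rod_red in the frame of clip_red between -0.018 and 0.018 m and z of rod_red in the frame of clip_red between -0.004 and 0.004 m and angle between the y axis of rod_red and the y axis of clip_red, either way round below 0.09 rad and value of joint each of jaw_red, jaw_blue below 0.06 rad and linear speed of each of rod_red, rod_blue below 0.02 m/s and x of rod_blue in the frame of clip_blue between -0.004 and 0.004 m and y of rod_blue in the frame of clip_blue between -0.018 and 0.018 m and z of rod_blue in the frame of clip_blue between -0.004 and 0.004 m and angle between the y axis of rod_blue and the y axis of clip_blue, either way round below 0.09 rad); the robot touches nothing.
It fails at once if a bystander is shifted by more than 30 mm or knocked over (distance of any of finial0, finial1, finial2, flask, case, carton, driver from where it was at the start of the episode above 0.03 m or angle between any of finial0, finial1, finial2, flask, case, carton's own z axis and vertical above 0.5 rad).
It also fails if it takes over 64 s, if anything falls off the work surface, if the arm or the gripper's body presses on something with over 40 N, if the wrist force passes 120 N, or if a joint passes its speed limit or range.

## Working session

There is one attempt and no reset: what is moved stays moved. The work goes in short steps, Python scripts to look and compute and a tool call to move; the robot and the scene stay as the last step left them, time stands still between calls to the robot, and variables do not carry over. Pictures are saved under pics/ and viewed, at most 10 in all, crops included, and the job is handed in when it is done.

Besides the shell and the picture viewer there is one more tool, called after "Request:" as a command line: name --pt "numbers of a row" for each row, then --argument value for the rest. arm_command: Moves the arm, as the interface text tells. Its arguments: {"type":"object","properties":{"steps":{"type":"array","items":{"type":"array","items":{"type":"number","minimum":-1,"maximum":1}}},"hand":{"type":"number"},"grip_force":{"type":"number"}},"required":["steps"]}

```bash
mkdir -p pics; ls; python3 - <<'E'
from plant import telemetry, cams, workorder, manip
import cv2, numpy as np
s=telemetry.read_state(); print(s)
for n in ("top","side"):
    p,d=cams.read_camera(n); i=cams.camera_info(n); print(n,i)
    cv2.imwrite(f"pics/{n}0.png",p[:,:,::-1]); np.savez(f"{n}0.npz",p=p,d=d,**{k:i[k] for k in i})
E
```

```text
pics
{'time': 0.0, 'joints': array([ 1.16500178,  0.46838136, -0.01158059,  1.60363306,  0.00601528,
        1.07139967, -0.05629354]), 'joint_velocities': array([-0.00023119, -0.00198927,  0.00016563,  0.00089086,  0.0004703 ,
       -0.00018776, -0.00125634]), 'tau': array([-9.11656225e-04, -5.20578933e+01, -1.24806372e-02, -2.43753648e+01,
       -5.65794809e-02,  1.71482546e-02,  1.53202745e-04]), 'position': array([ 0.23039484, -0.60719167,  0.22763371]), 'eef_rot': array([-8.62752293e-04,  9.83598498e-01,  1.80369610e-01, -2.33474186e-04]), 'force': array([ 0.19892825,  0.64667368, -0.07541832]), 'moment': array([-0.00618218, -0.05736051, -0.00707712]), 'finger_force': 0.0, 'width': 0.09210431004921747}
top {'fx': 473.45700988176054, 'fy': 473.45700988176054, 'cx': 282.78187728214385, 'cy': 204.51797391524295, 'T': array([[ 0.02268769, -0.98020395,  0.19668626,  0.19136286],
       [-0.99970568, -0.02393432, -0.0039632 ,  0.01241185],
       [ 0.0085923 , -0.19653846, -0.98045847,  1.56524123],
       [ 0.        ,  0.        ,  0.        ,  1.        ]])}
side {'fx': 390.69083739115456, 'fy': 390.69083739115456, 'cx': 279.3841362525996, 'cy': 212.58724584489755, 'T': array([[ 0.97920085, -0.13689305,  0.14975312,  0.30730365],
       [-0.20282342, -0.67981706,  0.70477757, -0.74638048],
       [ 0.00532557, -0.72049224, -0.69344255,  0.89306545],
       [ 0.        ,  0.        ,  0.        ,  1.        ]])}
```

View pics/top0.png

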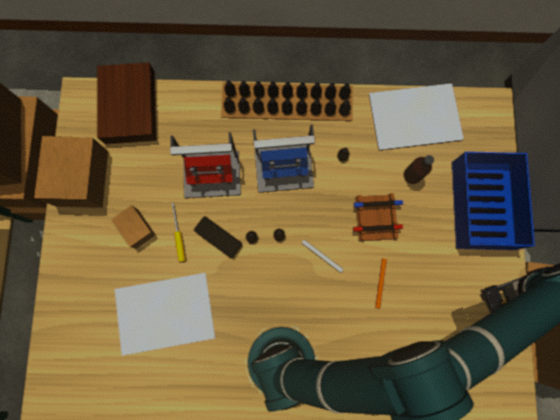

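View pics/side0.png

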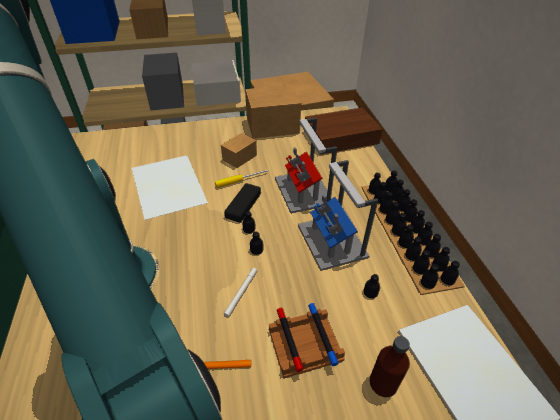

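The top view shows the red rod (378,229) and blue rod (379,204) in the rest, and the red stand (210,168) and blue stand (285,163). The finials are at (252,238), (280,235) and (343,155), with the flask at (418,168), case at (218,237), carton at (133,228) and driver at (180,240).

Candidates that could be mistaken for the rods:
- Orange rod (381,284): a look-alike, so not chosen.
- White rod (322,256): a look-alike, so not chosen.
- Red-sleeved rod (378,229) and blue-sleeved rod (379,204), both black in the middle and lying in the rest: chosen.

In the side view the rods are at (289,340) red and (323,334) blue.

```bash
cat > h.py <<'E'
import numpy as np, cv2
from scipy.spatial.transform import Rotation as R
def ray(i,u,v):
    T=i['T']; d=T[:3,:3]@np.array([(u-i['cx'])/i['fx'],(v-i['cy'])/i['fy'],1]); return T[:3,3],d
def plane(i,u,v,z):
    o,d=ray(i,u,v); return o+d*(z-o[2])/d[2]
def tri(i1,p1,i2,p2):
    a,d=ray(i1,*p1); b,e=ray(i2,*p2)
    s=np.linalg.lstsq(np.c_[d,-e],b-a,rcond=None)[0]; p,q=a+s[0]*d,b+s[1]*e
    return (p+q)/2,np.linalg.norm(p-q)
def proj(i,P):
    T=i['T']; c=T[:3,:3].T@(np.asarray(P)-T[:3,3]); return i['fx']*c[0]/c[2]+i['cx'],i['fy']*c[1]/c[2]+i['cy']
def mask(p,c):
    h,s,v=cv2.split(cv2.cvtColor(p,cv2.COLOR_RGB2HSV))
    m=((h<6)|(h>172)) if c=='red' else ((h>108)&(h<128))
    return (m&(s>150)&(v>60)).astype(np.uint8)
def blobs(m,lo=8):
    n,l,st,ce=cv2.connectedComponentsWithStats(m)
    return [(st[k,4],*ce[k].round(2)) for k in range(1,n) if st[k,4]>=lo]
def pts(i,d,m):
    v,u=np.nonzero(m&(d>0)); z=d[v,u]
    c=np.c_[(u-i['cx'])/i['fx']*z,(v-i['cy'])/i['fy']*z,z]
    return c@i['T'][:3,:3].T+i['T'][:3,3]
def clipR(yaw): # world rotation of clip frame: z tipped to the front (-x)
    return R.from_euler('ZY',[yaw,-np.radians(28)])
E
python3 - <<'E'
from h import *
f={n:np.load(n+'0.npz') for n in('top','side')}
for c in('red','blue'):
    for n in f:
        m=mask(f[n]['p'],c); print(c,n)
        for b in blobs(m): print('  ',b)
# crops
t=f['top']['p'][120:250,160:440,::-1]; cv2.imwrite('pics/crop.png',cv2.resize(t,None,fx=2.85,fy=2.85,interpolation=cv2.INTER_CUBIC))
E
```

```text
red top
   (np.int32(1034), np.float64(208.52), np.float64(168.97))
   (np.int32(29), np.float64(397.21), np.float64(226.31))
   (np.int32(32), np.float64(358.16), np.float64(228.59))
red side
   (np.int32(605), np.float64(303.59), np.float64(173.04))
   (np.int32(19), np.float64(300.47), np.float64(167.53))
   (np.int32(58), np.float64(280.47), np.float64(312.83))
   (np.int32(105), np.float64(297.55), np.float64(363.7))
blue top
   (np.int32(416), np.float64(283.23), np.float64(154.55))
   (np.int32(3210), np.float64(493.71), np.float64(203.38))
   (np.int32(272), np.float64(284.43), np.float64(171.88))
   (np.int32(21), np.float64(398.0), np.float64(202.0))
   (np.int32(26), np.float64(358.19), np.float64(204.27))
blue side
   (np.int32(1899), np.float64(82.79), np.float64(20.44))
   (np.int32(16), np.float64(335.56), np.float64(359.38))
```

View pics/crop.png

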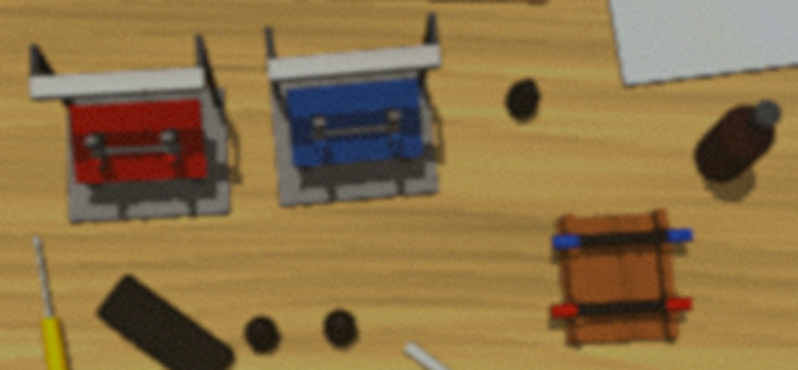

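The crop confirms the choice: the blue rod is at crop (622,239), the red rod at (622,307), both in the rest, and the clip prongs on each stand are clearly visible. Next I work out the coarse poses.

```bash
cat >> h.py <<'E'
def mask2(p,c,smin=90,vmin=25):
    h,s,v=cv2.split(cv2.cvtColor(p,cv2.COLOR_RGB2HSV))
    m=((h<6)|(h>172)) if c=='red' else ((h>105)&(h<130))
    return (m&(s>smin)&(v>vmin)).astype(np.uint8)
def tool(yaw,lean=0.,flip=0): # tool y along horizontal dir yaw (world), top leaning back by lean rad
    Rz=R.from_euler('z',yaw)
    z=np.array([np.sin(lean),0,-np.cos(lean)]); y=np.array([np.cos(lean),0,np.sin(lean)]); x=np.cross(y,z)
    return Rz*R.from_matrix(np.c_[x,y,z])
def qR(q): return R.from_quat(np.r_[q[1:],q[0]])
def delta(s,P,Rt):
    """row numbers (scaled) from measured state s to target pose"""
    R0=qR(s['eef_rot']); d=R0.inv().apply(np.asarray(P)-s['position'])/0.1; w=(R0.inv()*Rt).as_rotvec()/(np.pi/2)
    return d.round(3),w.round(3)
E
python3 - <<'E'
from h import *
f={n:dict(np.load(n+'0.npz')) for n in('top','side')}
for c in('red','blue'):
    E={}
    for n in f:
        m=mask2(f[n]['p'],c); 
        print(c,n,[b for b in blobs(m,12) if (n=='top' and 340<b[1]<420 and 190<b[2]<240) or (n=='side' and 260<b[1]<350 and 290<b[2]<380)])
        if n=='top':
            P=pts(f[n],f[n]['d'],m); P=P[(P[:,0]>.3)&(P[:,2]<.25)&(P[:,2]>.02)]
            for lo,hi in((-.45,-.1),(-.1,.5)):
                q=P[(P[:,1]>lo)&(P[:,1]<hi)]; print('  depth',len(q),np.median(q,0).round(3), q.min(0).round(3),q.max(0).round(3))
# lamp bars: bright grey pixels ~z .232 in top depth
d=f['top']['d']; P=pts(f['top'],d,np.ones_like(d,np.uint8)); 
L=P[(P[:,2]>.215)&(P[:,2]<.245)&(P[:,0]>.45)&(P[:,0]<.9)&(P[:,1]>-.15)&(P[:,1]<.36)]
for lo,hi in((-.15,.11),(.11,.36)):
    q=L[(L[:,1]>lo)&(L[:,1]<hi)]; k=cv2.minAreaRect((q[:,:2]*1000).astype(np.float32)); print('lamp',len(q),k,q[:,2].mean())
E
```

```text
red top [(np.int32(29), np.float64(397.21), np.float64(226.31)), (np.int32(32), np.float64(358.16), np.float64(228.59))]
  depth 66 [ 0.427 -0.252  0.051] [ 0.417 -0.421  0.039] [ 0.634 -0.226  0.14 ]
  depth 1075 [0.601 0.247 0.097] [0.548 0.146 0.026] [0.834 0.493 0.154]
red side [(np.int32(62), np.float64(280.48), np.float64(313.21)), (np.int32(107), np.float64(297.5), np.float64(363.56))]
blue top [(np.int32(31), np.float64(397.45), np.float64(202.39)), (np.int32(37), np.float64(358.51), np.float64(204.35))]
  depth 68 [ 0.506 -0.255  0.051] [ 0.495 -0.385  0.043] [ 0.518 -0.226  0.058]
  depth 1058 [0.629 0.006 0.097] [ 0.576 -0.07   0.034] [0.671 0.08  0.136]
blue side [(np.int32(66), np.float64(312.5), np.float64(308.5)), (np.int32(103), np.float64(332.36), np.float64(357.8))]
lamp 592 ((665.1841430664062, 10.981277465820312), (61.76511764526367, 180.70394897460938), 5.517182350158691) 0.2318112955877835
lamp 616 ((637.4337158203125, 254.38504028320312), (61.72309494018555, 179.76502990722656), 5.097732067108154) 0.2316508544187381
```

```bash
python3 - <<'E'
from h import *
from plant import telemetry
f={n:dict(np.load(n+'0.npz')) for n in('top','side')}
t,s=f['top'],f['side']
for c,a,b in(('red',((358.16,228.59),(280.48,313.21)),((397.21,226.31),(297.5,363.56))),('blue',((358.51,204.35),(312.5,308.5)),((397.45,202.39),(332.36,357.8)))):
    A,e1=tri(t,a[0],s,a[1]); B,e2=tri(t,b[0],s,b[1]); m=(A+B)/2
    print(c,A.round(4),B.round(4),m.round(4),'yaw',np.arctan2(-(A-B)[0],(A-B)[1]).round(3),e1,e2)
d=t['d']; P=pts(t,d,np.ones_like(d,np.uint8))
for lo,hi in((-.075,.095),(.17,.34)):
    q=P[(P[:,2]>.222)&(P[:,2]<.24)&(P[:,0]>.6)&(P[:,0]<.72)&(P[:,1]>lo)&(P[:,1]<hi)]
    bins=np.linspace(lo,hi,15); xs=[];
    for u,v in zip(bins,bins[1:]):
        w=q[(q[:,1]>=u)&(q[:,1]<v)]; xs.append(np.median(w[:,0]) if len(w) else np.nan)
    xs=np.array(xs); k=~np.isnan(xs); cc=np.polyfit(((bins[1:]+bins[:-1])/2)[k],xs[k],1)
    yaw=np.arctan(-cc[0]); ym=(q[:,1].min()+q[:,1].max())/2; xm=np.polyval(cc,ym)
    C=np.array([xm,ym])-.044*np.array([np.cos(yaw),np.sin(yaw)])
    print('yaw',yaw,'lamp',xm,ym,q[:,1].min(),q[:,1].max(),'clip est',C)
st=telemetry.read_state()
print(delta(st,[.42,-.25,.25],tool(0)),delta(st,[.42,-.25,.25],tool(0.06)))
E
```

```text
red [ 0.4207 -0.2392  0.0508] [ 0.4326 -0.3678  0.0431] [ 0.4267 -0.3035  0.047 ] yaw 0.092 0.002075764975279075 0.0016925678062513492
blue [ 0.5013 -0.2413  0.0493] [ 0.5127 -0.3706  0.043 ] [ 0.507  -0.3059  0.0462] yaw 0.088 0.0015677756105950701 0.0007467807053858878
yaw 0.12884190338509516 lamp 0.6477919551583887 0.009767814923969442 -0.07492534652332956 0.09446097637126845 clip est [0.60415666 0.00411444]
yaw 0.0886283720245425 lamp 0.619741392362356 0.2546845385779159 0.17023699568199482 0.33913208147383694 clip est [0.57591409 0.25078999]
(array([ 3.04 , -2.668, -0.219]), array([-0.001, -0.001, -0.769])) (array([ 3.04 , -2.668, -0.219]), array([-0.001, -0.001, -0.807]))
```

Request:
arm_command --pt "0.4 -0.3 -0.03 0 0 0" --pt "0.8 -0.6 -0.06 0 0 0" --pt "0.97 -0.715 -0.07 0 0 0" --pt "0.97 -0.715 -0.07 0 0 0" --hand 0.6

```text
time: 0.5
position: [0.2989, -0.5032, 0.2357]
eef_rot: [-0.001, 0.983, 0.183, 0.001]
force: [0.4, 1.6, -1.0]
width: 0.0618
finger_force: 0.0
```

Request:
arm_command --pt "0.4 -0.3 -0.03 0 0 0" --pt "0.8 -0.6 -0.06 0 0 0" --pt "0.97 -0.715 -0.07 0 0 0" --pt "0.97 -0.715 -0.07 0 0 0"

```text
time: 0.9
position: [0.363, -0.4033, 0.2427]
eef_rot: [-0.0, 0.983, 0.183, 0.0]
force: [-0.3, -0.2, -0.8]
width: 0.0553
finger_force: 0.0
```

Request:
arm_command --pt "0.3 -0.2 -0.02 0 0 -0.1" --pt "0.6 -0.4 -0.04 0 0 -0.2" --pt "0.9 -0.6 -0.06 0 0 -0.3" --pt "0.97 -0.715 -0.07 0 0 -0.4" --pt "0.97 -0.715 -0.07 0 0 -0.5" --pt "0.97 -0.715 -0.07 0 0 -0.6" --pt "0.97 -0.715 -0.07 0 0 -0.7" --pt "0.97 -0.715 -0.07 0 0 -0.8" --pt "0.97 -0.715 -0.07 0 0 -0.826" --pt "0.97 -0.715 -0.07 0 0 -0.826"

```text
time: 1.9
position: [0.4254, -0.3064, 0.2491]
eef_rot: [-0.0, 0.676, 0.737, -0.0]
force: [-1.0, 0.4, -0.4]
width: 0.0554
finger_force: 0.0
```

```bash
python3 - <<'E'
from h import *
from plant import telemetry,cams
s=telemetry.read_state(); print(s['time'],s['position'],s['joints'].round(2),s['force'],s['width'])
i=cams.camera_info('wrist'); p,d=cams.read_camera('wrist'); print(i)
cv2.imwrite('pics/w1.png',p[:,:,::-1]); np.savez('w1.npz',p=p,d=d,**i)
for c in('red','blue'): print(c,blobs(mask2(p,c),100))
print(delta(s,[.427,-.3035,.25],tool(.09)), proj(i,s['position']))
E
```

```text
1.9 [ 0.42541046 -0.30641426  0.24913609] [ 0.87  0.26 -0.37  1.87  0.11  1.03  0.55] [-1.00056691  0.38838701 -0.42955562] 0.05543116307788526
{'fx': 377.6243520812814, 'fy': 377.6243520812814, 'cx': 273.5040696021593, 'cy': 203.64835329232213, 'T': array([[ 0.99637182,  0.08194705,  0.0229757 ,  0.41936742],
       [ 0.08510029, -0.95591305, -0.28104838, -0.22633939],
       [-0.00106831,  0.28198392, -0.95941854,  0.405613  ],
       [ 0.        ,  0.        ,  0.        ,  1.        ]])}
red [(np.int32(551), np.float64(276.77), np.float64(105.52)), (np.int32(398), np.float64(275.58), np.float64(238.82)), (np.int32(1397), np.float64(435.71), np.float64(290.46))]
blue [(np.int32(555), np.float64(362.01), np.float64(116.26)), (np.int32(186), np.float64(353.86), np.float64(241.05)), (np.int32(5314), np.float64(291.25), np.float64(404.25))]
(array([ 0.028,  0.018, -0.009]), array([-0.   ,  0.   , -0.003])) (np.float64(272.135583992372), np.float64(275.59245473332794))
```

View pics/w1.png

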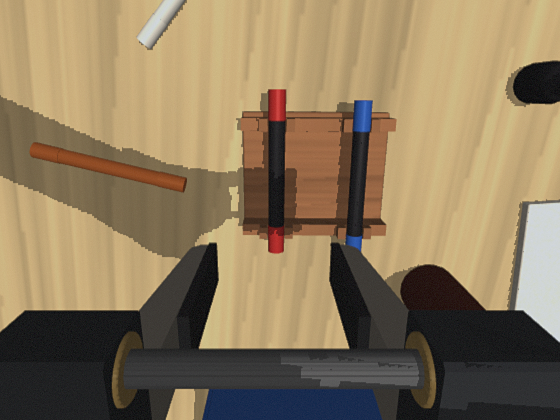

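The wrist view has the red rod running from (277,105) to (276,239) and the blue rod from (362,116) to (355,241), with the fingers on either side. The brown shape at (430,290) is the flask.

```bash
python3 - <<'E'
from h import *
from plant import telemetry
w=dict(np.load('w1.npz'));t=dict(np.load('top0.npz'))
s=telemetry.read_state()
m=mask2(w['p'],'red');m[:,330:]=0
P=pts(w,w['d'],m); print('depth tops',np.percentile(P[:,2],[5,50,95]))
for c,(a,b),(ta,tb) in(('red',((276.77,105.52),(275.58,238.82)),((358.16,228.59),(397.21,226.31))),('blue',((362.01,116.26),None),((358.51,204.35),None))):
    print(c,'far tri',tri(w,a,t,ta))
    if b: print('near tri',tri(w,b,t,tb))
    for z in(.042,.048): 
        A=plane(w,*a,z); print(z,A)
        if b: B=plane(w,*b,z); print(B,(A+B)/2,np.arctan2(-(A-B)[0],(A-B)[1]))
# rod mid-section black columns at z
g=w['p'].sum(2)
for r in(140,180,210):
    for lo,hi in((262,292),(345,372)):
        k=np.nonzero(g[r,lo:hi]<110)[0]+lo; print(r,k.min(),k.max(),plane(w,(k.min()+k.max()+0)/2,r,.046))
E
```

```text
depth tops [0.04554587 0.04943825 0.05135696]
red far tri (array([ 0.42212717, -0.23802229,  0.05322004]), np.float64(0.0021896399570371446))
near tri (array([ 0.43260451, -0.36616445,  0.05149784]), np.float64(0.0012117234576227202))
0.042 [ 0.42299347 -0.23757541  0.042     ]
[ 0.43342843 -0.37036207  0.042     ] [ 0.42821095 -0.30396874  0.042     ] 0.07842322818931916
0.048 [ 0.42293364 -0.23739001  0.048     ]
[ 0.43319641 -0.36798554  0.048     ] [ 0.42806503 -0.30268778  0.048     ] 0.07842322818931902
blue far tri (array([ 0.50027142, -0.23993213,  0.05727156]), np.float64(0.00034235497509079154))
0.042 [ 0.50363856 -0.24049093  0.042     ]
0.048 [ 0.502248   -0.24025741  0.048     ]
140 269 284 [ 0.42546304 -0.2689287   0.046     ]
140 352 367 [ 0.50365384 -0.26224036  0.046     ]
180 269 284 [ 0.42884413 -0.30749735  0.046     ]
180 350 364 [ 0.50699727 -0.30080317  0.046     ]
210 269 283 [ 0.43102186 -0.33805023  0.046     ]
210 348 362 [ 0.50951797 -0.33131949  0.046     ]
```

Request:
arm_command --pt "0.03 0.03 0.4 0 0 0.005" --pt "0.03 0.03 0.8 0 0 0.005" --pt "0.03 0.03 1.0 0 0 0.005" --pt "0.03 0.03 1.0 0 0 0.005"

```text
time: 2.35
position: [0.427, -0.3006, 0.1466]
eef_rot: [-0.003, 0.679, 0.734, -0.001]
force: [0.1, -0.4, -0.8]
width: 0.0548
finger_force: 0.0
```

```bash
python3 - <<'E'
from h import *
from plant import telemetry,cams
s=telemetry.read_state(); 
i=cams.camera_info('wrist'); p,d=cams.read_camera('wrist')
g=p.sum(2); m=mask2(p,'red'); print([b for b in blobs(m,100)])
np.savez('w2.npz',p=p,d=d,**i)
for r in(100,130,160,190):
    k=np.nonzero(g[r,200:340]<110)[0]+200
    if len(k): print(r,k.min(),k.max(),plane(i,(k.min()+k.max())/2,r,.046))
print(delta(s,[.4285,-.3035,.037],tool(.082)))
w=dict(np.load('w1.npz'))
b=max(blobs(m,100)); 
E
```

```text
[(np.int32(1052), np.float64(274.52), np.float64(119.34)), (np.int32(690), np.float64(274.88), np.float64(297.07))]
160 264 285 [ 0.42490799 -0.26428694  0.046     ]
190 264 285 [ 0.42656804 -0.28544324  0.046     ]
(array([-0.034,  0.019,  1.096]), array([-0.003, -0.002, -0.002]))
```

Request:
arm_command --pt "-0.03 0.02 0.3 0 0 0" --pt "-0.03 0.02 0.6 0 0 0" --pt "-0.03 0.02 0.8 0 0 0" --pt "-0.03 0.02 1.0 0 0 0" --pt "-0.03 0.02 1.0 0 0 0"

```text
time: 2.9
position: [0.431, -0.3039, 0.0489]
eef_rot: [-0.001, 0.678, 0.735, -0.0]
force: [-0.1, -0.0, -0.4]
width: 0.0551
finger_force: 0.0
```

Request:
arm_command --pt "0 0 0.06 0 0 0" --pt "0 0 0.1 0 0 0" --pt "0 0 0.1 0 0 0" --pt "0 0 0.1 0 0 0"

```text
time: 3.3
position: [0.4319, -0.3038, 0.0403]
eef_rot: [0.001, 0.678, 0.735, 0.0]
force: [-0.6, -0.5, -0.2]
width: 0.0549
finger_force: 0.0
```

Request:
arm_command --pt "0 0 0 0 0 0" --pt "0 0 0 0 0 0" --pt "0 0 0 0 0 0" --pt "0 0 0 0 0 0" --pt "0 0 0 0 0 0" --hand 0 --grip_force 40

```text
time: 3.8
position: [0.4296, -0.3036, 0.0393]
eef_rot: [-0.002, 0.678, 0.735, -0.001]
force: [-9.3, -1.8, 6.3]
width: 0.0174
finger_force: 4.3
```

Request:
arm_command --pt "0 0 0 0 0 0" --pt "0 0 0 0 0 0" --pt "0 0 0 0 0 0" --pt "0 0 -0.2 0 0 0" --pt "0 0 -0.5 0 0 0" --pt "0 0 -0.8 0 0 0" --pt "0 0 -1.0 0 0 0" --pt "0 0 -1.0 0 0 0"

```text
time: 4.6
position: [0.4332, -0.3045, 0.1422]
eef_rot: [0.003, 0.678, 0.735, 0.0]
force: [-0.0, -0.1, -0.1]
width: 0.015
finger_force: 40.0
```

Request:
arm_command --pt "0 0 -0.4 0 0 0" --pt "0 0 -0.8 0 0 0" --pt "0 0 -1.0 0 0 0" --pt "0 0 -1.0 0 0 0"

```text
time: 5.0
position: [0.4327, -0.3042, 0.2413]
eef_rot: [0.002, 0.678, 0.735, 0.0]
force: [0.2, -0.3, -0.5]
width: 0.0148
finger_force: 40.0
```

```bash
python3 - <<'E'
from h import *
from plant import telemetry,cams
s=telemetry.read_state(); print(s['position'],s['width'],s['finger_force'],s['force'])
for C,yaw in(((.576,.251),.0886),((.604,.004),.129)):
    print(delta(s,[C[0]-.17,C[1],.26],tool(yaw,np.radians(28))))
E
```

```text
[ 0.43271661 -0.30422045  0.24128515] 0.01483239303381281 39.99947905540466 [ 0.20425447 -0.2630535  -0.53829515]
(array([ 5.555,  0.185, -0.204]), array([-0.309,  0.003, -0.004]))
(array([ 3.07 ,  0.264, -0.196]), array([-0.309,  0.009, -0.029]))
```

Request:
arm_command --pt "0.45 0.07 -0.06 0 0 0" --pt "0.9 0.13 -0.12 0 0 0" --pt "0.9 0.13 -0.12 0 0 0"

```text
time: 5.3
position: [0.4372, -0.2065, 0.2501]
eef_rot: [-0.002, 0.675, 0.738, 0.0]
force: [0.3, 0.4, -0.3]
width: 0.0149
finger_force: 40.0
```

Request:
arm_command --pt "0.45 0.07 -0.06 0 0 0" --pt "0.9 0.13 -0.12 0 0 0" --pt "0.9 0.13 -0.12 0 0 0"

```text
time: 5.6
position: [0.4428, -0.1165, 0.2625]
eef_rot: [-0.001, 0.675, 0.738, 0.0]
force: [0.0, -0.0, -0.9]
width: 0.0146
finger_force: 40.0
```

Request:
arm_command --pt "0.3 0.04 -0.04 -0.08 0 0" --pt "0.6 0.09 -0.08 -0.16 0 0" --pt "0.9 0.13 -0.12 -0.24 0 0" --pt "0.9 0.13 -0.12 -0.31 0.0 -0.02" --pt "0.9 0.13 -0.12 -0.31 0.0 -0.02" --pt "0.9 0.13 -0.12 -0.31 0.0 -0.02"

```text
time: 6.2
position: [0.4481, -0.0321, 0.2749]
eef_rot: [0.162, 0.647, 0.724, 0.176]
force: [0.3, 0.1, -1.0]
width: 0.0149
finger_force: 40.0
```

```bash
python3 - <<'E'
from h import *
from plant import telemetry,cams
s=telemetry.read_state(); print(s['time'],s['position'],s['joints'].round(2),s['width'])
i=cams.camera_info('wrist'); p,d=cams.read_camera('wrist')
print(i['T'].round(3)); print(proj(i,[.604,.004,.12]))
cv2.imwrite('pics/w3.png',p[:,:,::-1]); np.savez('w3.npz',p=p,d=d,**i)
E
```

```text
6.2 [ 0.44814329 -0.03210822  0.27492614] [ 0.63 -0.16 -0.52  2.31 -0.34  0.52  0.47] 0.014878709044728648
[[ 0.88  -0.026  0.475  0.368]
 [ 0.1   -0.966 -0.237  0.041]
 [ 0.465  0.256 -0.848  0.413]
 [ 0.     0.     0.     1.   ]]
(np.float64(343.0524277284186), np.float64(156.95910878485915))
```

View pics/w3.png

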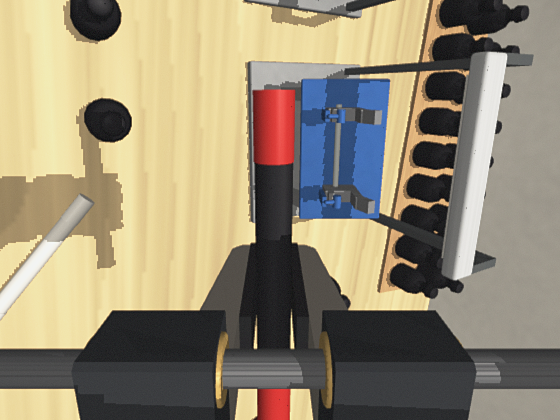

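The wrist view shows the blue clip plate spanning (302,79) to (380,218), the prongs at (340,115) and (335,198), and the lamp bar around (475,165). The held red rod is around (273,125).

```bash
cat >> h.py <<'E'
def section(w,col,C,yaw,verbose=True):
    """clip-frame look at the depth cloud about an estimated clip (C at z=.12)"""
    Rc=clipR(yaw); m=np.ones(w['d'].shape,np.uint8); v,u=np.nonzero(m&(w['d']>0))
    P=pts(w,w['d'],m); q=Rc.inv().apply(P-np.array(C)); return q,P,u,v
E
python3 - <<'E'
from h import *
w=dict(np.load('w3.npz'))
C=[.604,.004,.12];yaw=.129
q,P,u,v=section(w,'blue',C,yaw)
# plate fit
mk=mask2(w['p'],'blue')[v,u]>0
k=mk&(abs(q[:,2]+34e-3)<8e-3)&(abs(q[:,1])<.1)
X=P[k]; c=X.mean(0); n=np.linalg.svd(X-c,full_matrices=False)[2][2]; n*=np.sign(n[2])
print('plate n',n,'tip',np.degrees(np.arccos(n[2])),'yaw',np.arctan2(-n[1],-n[0]),'z',np.median(q[k,2]))
r=cv2.minAreaRect((q[k][:,:2]*1000).astype(np.float32)); print('plate rect clip frame mm',r)
# lamp
k=(P[:,2]>.223)&(P[:,2]<.24)&(P[:,0]>.6)&(P[:,0]<.72)&(P[:,1]>-.12)&(P[:,1]<.12); X=P[k]
r=cv2.minAreaRect((X[:,:2]*1000).astype(np.float32)); print('lamp',r,X[:,2].mean())
# prongs
k=(q[:,2]>-.028)&(q[:,2]<.035)&(abs(q[:,0])<.045)&(abs(q[:,1])<.07)
Q=q[k]*1000
for zlo in range(-28,36,4):
    s=Q[(Q[:,2]>=zlo)&(Q[:,2]<zlo+4)]
    for side in(1,-1):
        a=s[s[:,1]*side>20]
        if len(a)>3: print(zlo,side,len(a),'x',np.percentile(a[:,0],[2,25,50,75,98]).round(1),'y',np.percentile(a[:,1],[2,50,98]).round(1))
E
```

```text
plate n [-0.46662072 -0.05323754  0.88285382] tip 28.01144197483233 yaw 0.11360045680731773 z -0.034697150681108374
plate rect clip frame mm ((4.6165008544921875, -1.5540695190429688), (149.1262969970703, 89.55432891845703), 89.24441528320312)
lamp ((666.351318359375, 10.159988403320312), (61.36757278442383, 180.52688598632812), 6.649211406707764) 0.23029310965126445
-28 1 93 x [-5.5 -3.5 -1.8 -0.4 13.1] y [20.2 28.2 49. ]
-28 -1 104 x [-15.3  -4.7  -2.8  -0.9  15.7] y [-36.6 -30.6 -20.7]
-24 -1 37 x [-17.3  -7.7  -0.2   8.5  16.9] y [-38.6 -36.1 -31. ]
-20 1 6 x [-20.5 -20.4 -20.3 -16.  -14.6] y [36.4 40.5 45.6]
-20 -1 40 x [-21.  -13.8  -3.5   7.8  17.2] y [-39.8 -36.1 -35.6]
-16 1 7 x [-20.1 -20.1 -20.  -20.  -15. ] y [38.7 43.1 45.1]
-16 -1 45 x [-21.3 -18.2  -5.8   5.8  17.1] y [-44.3 -36.1 -35.5]
-12 1 140 x [-20.2   2.1   5.4   8.5  11.2] y [34.5 41.2 46.1]
-12 -1 147 x [-18.8  -1.2   3.2   7.2  15.9] y [-47.8 -39.1 -35.6]
-8 1 46 x [-20.1  -2.    6.9  11.1  17.6] y [34.7 43.9 46.2]
-8 -1 72 x [-21.1 -13.6   2.2   9.   16.2] y [-47.3 -38.7 -35.3]
-4 1 28 x [-20.2 -20.1 -11.6  
[... 425 characters left out ...]
  -10.2  10.   15.8] y [-47.1 -38.2 -35.6]
12 1 163 x [-19.3 -12.   -6.7  -4.   16.5] y [34.8 40.4 46.2]
12 -1 148 x [-20.2 -12.4  -7.8  -4.9  15.7] y [-47.1 -41.1 -35.7]
16 1 63 x [-9.7 11.8 12.9 13.7 14.8] y [34.8 40.2 45.5]
16 -1 62 x [-15.5  10.7  11.9  12.7  19.5] y [-47.8 -40.1 -35.7]
20 1 44 x [13.8 14.7 15.4 15.9 16.7] y [34.3 39.7 45.7]
20 -1 48 x [12.5 13.6 14.1 15.1 21.7] y [-47.2 -39.8 -35.6]
24 1 73 x [15.5 17.  18.  25.5 27.2] y [34.7 40.7 45.9]
24 -1 68 x [14.6 16.  16.7 21.3 26.2] y [-47.5 -40.6 -35.7]
28 1 118 x [18.  19.7 21.3 23.3 25.7] y [34.2 40.2 46. ]
28 -1 102 x [17.3 18.6 20.7 23.  24.9] y [-47.8 -41.6 -35.8]
32 -1 4 x [19.3 19.4 19.7 20.  20.3] y [-44.1 -43.2 -36.8]
```

```bash
cat >> h.py <<'E'
def rodfit(w,s,col):
    """held rod axis from the depth cloud in tool frame: point at tool x=0 and direction"""
    R0=qR(s['eef_rot']); P=pts(w,w['d'],np.ones(w['d'].shape,np.uint8)); t=R0.inv().apply(P-s['position'])
    t=t[(t[:,0]>.02)&(t[:,0]<.085)&(abs(t[:,1])<.014)&(abs(t[:,2]+.004)<.02)]
    from scipy.optimize import least_squares
    f=lambda a: np.hypot(t[:,1]-a[0]-a[1]*t[:,0],t[:,2]-a[2]-a[3]*t[:,0])-.008
    r=least_squares(f,[0,0,-.004,0],loss='soft_l1',f_scale=.001); return r.x,len(t),np.abs(r.fun).mean(),t[:,0].max()
def clipfit(w,C,yaw):
    """refine: rear slot wall faces -> x,yaw; prong faces -> y; plate -> z; returns new C,yaw"""
    for _ in range(3):
        q,P,u,v=section(w,'',C,yaw); Q=q*1000
        a={}
        for sd in(1,-1):
            k=(Q[:,1]*sd>36)&(Q[:,1]*sd<46)&(Q[:,2]>-3)&(Q[:,2]<9)&(abs(Q[:,0]-8.75)<3); a[sd]=(np.median(Q[k,0]),k.sum())
        k=(abs(Q[:,2]+34)<4)&(abs(Q[:,1])<60)&(abs(Q[:,0])<30); dz=np.median(Q[k,2])+34
        k=(Q[:,2]>16)&(Q[:,2]<30)&(Q[:,0]>9)&(Q[:,0]<28)&(abs(Q[:,1])<55)
        yp=Q[k&(Q[:,1]>25),1]; yn=Q[k&(Q[:,1]<-25),1]
        dy=(np.percentile(yp,2)+np.percentile(yp,98)+np.percentile(yn,2)+np.percentile(yn,98))/4
        dx=(a[1][0]+a[-1][0])/2-8.75; dyaw=-(a[1][0]-a[-1][0])/82/np.cos(np.radians(28))
        C=np.array(C)+clipR(yaw).apply(np.array([dx,dy,dz])/1000); yaw+=dyaw
        print('  clip',a,'dx,dy,dz,dyaw',np.round([dx,dy,dz,dyaw],3))
    return C,yaw
E
python3 - <<'E'
from h import *
from plant import telemetry
w=dict(np.load('w3.npz')); s=telemetry.read_state()
print('rod',rodfit(w,s,'red'))
print(clipfit(w,[.6055,.0035,.12],.115))
d,r=delta(s,[.419,.215,.275],tool(.0886,np.radians(28))); print(d,r)
E
```

```text
rod (array([-0.00051707,  0.00238994, -0.00196976, -0.01156492]), 6019, np.float64(0.0003953114252470613), np.float64(0.08116359853624072))
  clip {1: (np.float64(9.398196328519033), np.int64(32)), -1: (np.float64(9.448349453309712), np.int64(24))} dx,dy,dz,dyaw [ 0.673 -0.038  0.035  0.001]
  clip {1: (np.float64(8.751434443526048), np.int64(32)), -1: (np.float64(8.750518604755648), np.int64(24))} dx,dy,dz,dyaw [ 0.001 -0.019 -0.009 -0.   ]
  clip {1: (np.float64(8.749619646339092), np.int64(33)), -1: (np.float64(8.749990344015316), np.int64(24))} dx,dy,dz,dyaw [-0.  0.  0.  0.]
(array([0.60608546, 0.00351008, 0.1203398 ]), np.float64(0.11568517703182599))
[ 2.487 -0.019 -0.023] [-0.002 -0.003  0.014]
```

Request:
arm_command --pt "0.4 0 0 0 0 0" --pt "0.83 0 0 0 0 0" --pt "0.83 0 0 0 0 0"

```text
time: 6.55
position: [0.44, 0.0561, 0.2756]
eef_rot: [0.162, 0.644, 0.727, 0.178]
force: [1.2, -0.7, -0.7]
width: 0.0146
finger_force: 40.0
```

Request:
arm_command --pt "0.4 0 0 0 0 0" --pt "0.83 0 0 0 0 0" --pt "0.83 0 0 0 0 0"

```text
time: 6.85
position: [0.4305, 0.1399, 0.2755]
eef_rot: [0.163, 0.643, 0.727, 0.179]
force: [-0.4, -1.6, -0.9]
width: 0.0147
finger_force: 40.0
```

Request:
arm_command --pt "0.4 0 0 0 0 0.01" --pt "0.83 0 0 0 0 0.014" --pt "0.83 0 0 0 0 0.014" --pt "0.83 0 0 0 0 0.014"

```text
time: 7.25
position: [0.4218, 0.216, 0.2745]
eef_rot: [0.161, 0.654, 0.717, 0.179]
force: [0.9, -1.0, -0.4]
width: 0.015
finger_force: 40.0
```

```bash
cat > look.py <<'E'
from h import *
from plant import telemetry,cams
import sys
def look(name,rod=True,C=None,yaw=None):
    s=telemetry.read_state(); i=cams.camera_info('wrist'); p,d=cams.read_camera('wrist'); w=dict(p=p,d=d,**i); np.savez(name+'.npz',**w)
    print(s['time'],s['position'].round(4),s['joints'].round(2),'F',s['force'].round(1),'w',s['width'].round(4))
    rf=rodfit(w,s,'') if rod else None; print('rod',rf)
    if C is not None: C,yaw=clipfit(w,C,yaw); print('clip',C,yaw)
    return s,w,rf,C,yaw
def place(s,a,C,yaw,z,lean=28.,dx=0,dy=0):
    """delta to bring held rod axis to clip-frame (dx,dy,z)"""
    Rt=tool(yaw,np.radians(lean))*R.from_rotvec([0,0,-a[1]])*R.from_rotvec([0,a[3],0])
    rod=np.array([0.0012 if len(a)<5 else a[4],a[0],a[2]])
    P=np.array(C)+clipR(yaw).apply([dx,dy,z])-Rt.apply(rod)
    return P,delta(s,P,Rt)
E
python3 - <<'E'
from look import *
s,w,a,C,yaw=look('w4',True,[.576+.002,.2508,.12],.0886-.01)
cv2.imwrite('pics/w4.png',w['p'][:,:,::-1])
for z in(.08,.04): print(place(s,a[0],C,yaw,z))
E
```

```text
Traceback (most recent call last):
  File "look.py", line 6, in look
    print(s['time'],s['position'].round(4),s['joints'].round(2),'F',s['force'].round(1),'w',s['width'].round(4))
                                                                                            ^^^^^^^^^^^^^^^^
AttributeError: 'float' object has no attribute 'round'
```

```bash
sed -i "s/s\['width'\].round(4)/round(s['width'],4)/" look.py; python3 - <<'E'
from look import *
s,w,a,C,yaw=look('w4',True,[.576+.002,.2508,.12],.0886-.01)
cv2.imwrite('pics/w4.png',w['p'][:,:,::-1])
for z in(.08,.04): print(place(s,a[0],C,yaw,z))
E
```

```text
7.3 [0.4219 0.2146 0.2743] [ 0.86 -0.22 -1.37  2.22 -0.02  0.52 -0.45] F [-0.8 -1.5 -1.5] w 0.0151
rod (array([ 0.00067035,  0.00033028, -0.00194636, -0.01292905]), 6016, np.float64(0.00041242101328554156), np.float64(0.08123462024170701))
  clip {1: (np.float64(8.395007931229692), np.int64(22)), -1: (np.float64(8.746192431970094), np.int64(29))} dx,dy,dz,dyaw [-0.179 -1.273  0.485  0.005]
  clip {1: (np.float64(8.80838590751209), np.int64(28)), -1: (np.float64(8.67981821531045), np.int64(21))} dx,dy,dz,dyaw [-0.006 -0.036 -0.015 -0.002]
  clip {1: (np.float64(8.771125320824344), np.int64(27)), -1: (np.float64(8.75068060842848), np.int64(21))} dx,dy,dz,dyaw [ 0.011  0.005  0.006 -0.   ]
clip [0.57772587 0.2494709  0.12033907] 0.08139236659971305
(array([0.54070594, 0.24522173, 0.18895566]), (array([0.196, 0.671, 1.321]), array([-0.001, -0.013,  0.003])))
(array([0.55942263, 0.2467485 , 0.15363776]), (array([0.193, 0.672, 1.721]), array([-0.001, -0.013,  0.003])))
```

View pics/w4.png

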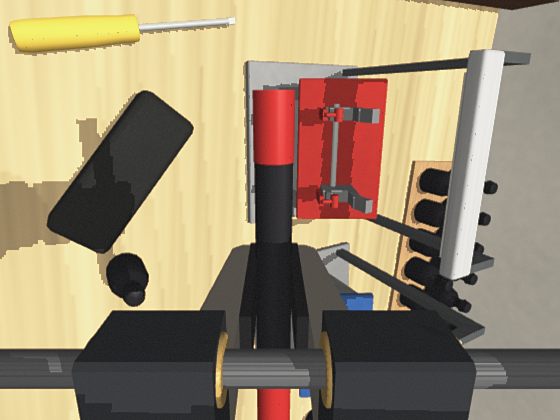

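The red clip plate spans (300,80) to (378,218) and its prongs sit at (345,115) and (340,200). Everything is clear around the held rod. At a 28° lean, the 189 mm body would overlap the lamp bar, so I'll insert at 42°.

Request:
arm_command --pt "0.05 0.2 0.15 0 0 0" --pt "0.1 0.4 0.3 -0.04 -0.005 0" --pt "0.15 0.6 0.45 -0.08 -0.01 0" --pt "0.2 0.67 0.6 -0.12 -0.013 0" --pt "0.2 0.67 0.6 -0.155 -0.013 0" --pt "0.2 0.67 0.6 -0.155 -0.013 0" --pt "0.2 0.67 0.6 -0.155 -0.013 0" --grip_force 55

```text
time: 8.05
position: [0.4807, 0.2239, 0.2816]
eef_rot: [0.242, 0.63, 0.69, 0.263]
force: [-0.5, 1.0, -0.4]
width: 0.0144
finger_force: 55.0
```

```bash
python3 - <<'E'
from look import *
s,w,a,C,yaw=look('w5',True,[.5777,.2495,.1203],.0814)
for z in(.08,.045): print(place(s,a[0],C,yaw,z,42))
E
```

```text
8.05 [0.4807 0.2239 0.2816] [ 1.1  -0.31 -1.57  2.26  0.06  0.21 -0.54] F [-0.5  1.  -0.4] w 0.0144
rod (array([ 6.31807532e-04, -9.91573796e-05, -1.84685593e-03, -1.14623083e-02]), 6031, np.float64(0.00039941048568741726), np.float64(0.08124580275393439))
  clip {1: (np.float64(8.767363733067869), np.int64(27)), -1: (np.float64(8.87362981180088), np.int64(21))} dx,dy,dz,dyaw [ 0.07  -0.059  0.04   0.001]
  clip {1: (np.float64(8.744137877802249), np.int64(26)), -1: (np.float64(8.748331887207767), np.int64(21))} dx,dy,dz,dyaw [-0.004 -0.001 -0.003  0.   ]
  clip {1: (np.float64(8.750090849393176), np.int64(26)), -1: (np.float64(8.749933919502537), np.int64(21))} dx,dy,dz,dyaw [ 0. -0.  0. -0.]
clip [0.57774636 0.24944323 0.12036395] 0.08292348845765822
(array([0.54117312, 0.24517824, 0.18921474]), (array([ 0.161, -0.153,  1.102]), array([-0.002, -0.009,  0.004])))
(array([0.55754816, 0.24653923, 0.15831158]), (array([ 0.161, -0.237,  1.442]), array([-0.002, -0.009,  0.004])))
```

The arm is folded against the j2 and j3 limits. Before going on, I'll fit a quick kinematic model to the recorded poses so I can see which way unfolds it.

```bash
cat > kin.py <<'E'
import numpy as np, itertools
from scipy.spatial.transform import Rotation as R
from scipy.optimize import least_squares
LO=np.array([-2.53,-.31,-1.57,.28,-1.29,.15,-2.92]);HI=np.array([2.53,2.02,1.55,2.44,4.43,1.84,2.92])
def fk(q,p,s):
    d1,L1,a,a2,L2,a6,Lt,c7,c1=p; T=np.eye(3); x=np.zeros(3)
    def rot(ax,t):
        nonlocal T; T=T@R.from_euler(ax,t).as_matrix()
    def tr(v):
        nonlocal x; x=x+T@np.array(v)
    rot('z',s[0]*q[0]+c1);tr([0,0,d1]);rot('y',q[1]);rot('z',s[1]*q[2]);tr([a,0,L1]);rot('y',q[3]);tr([a2,0,0]);rot('z',s[2]*q[4]);tr([0,0,L2]);rot('y',q[5]);tr([a6,0,0]);rot('z',s[3]*q[6]+c7);tr([0,0,Lt])
    return x,T
E
python3 - <<'E'
from kin import *
from plant import telemetry
s=telemetry.read_state()
D=[([1.16500178,.46838136,-.01158059,1.60363306,.00601528,1.07139967,-.05629354],[.23039,-.60719,.22763],[-8.6e-4,.98360,.18037,-2.3e-4]),
([.87,.26,-.37,1.87,.11,1.03,.55],[.42541,-.30641,.24914],[0,.676,.737,0]),
([.63,-.16,-.52,2.31,-.34,.52,.47],[.44814,-.03211,.27493],[.162,.647,.724,.176]),
([.86,-.22,-1.37,2.22,-.02,.52,-.45],[.4219,.2146,.2743],[.161,.654,.717,.179]),
(list(s['joints']),list(s['position']),list(s['eef_rot']))]
print(s['joints'])
best=[]
for sg in itertools.product((-1,1),repeat=4):
  for c7 in(0,1.57,3.14,-1.57):
   for c1 in (0,3.14):
    def f(p):
        o=[]
        for q,x,k in D:
            X,T=fk(q,p,sg); Rm=R.from_quat(np.r_[k[1:],k[0]])
            o+=list(X-x)+list(.3*(R.from_matrix(T).inv()*Rm).as_rotvec())
        return np.r_[o,.003*np.array(p)[2:4]]
    r=least_squares(f,[.36,.42,0,0,.4,0,.3,c7,c1],max_nfev=60); best.append((r.cost,sg,r.x.round(4)))
best.sort(key=lambda b:b[0])
for b in best[:4]: print(b)
np.savez('kin.npz',p=best[0][2],s=best[0][1])
E
```

```text
[ 1.09773282 -0.30613878 -1.56572771  2.26237623  0.0587443   0.21287737
 -0.53797577]
(np.float64(0.0002151718560208643), (-1, -1, -1, -1), array([ 0.2425,  0.5284, -0.0149, -0.0104,  0.4488, -0.0233,  0.2859,
        1.5264, -0.0514]))
(np.float64(0.00021517185602087094), (-1, -1, -1, -1), array([ 0.2425,  0.5284, -0.0149, -0.0104,  0.4488, -0.0233,  0.2859,
        1.5264, -0.0514]))
(np.float64(0.00021517185602087474), (-1, -1, -1, -1), array([ 0.2425,  0.5284, -0.0149, -0.0104,  0.4488, -0.0233,  0.2859,
        1.5264, -0.0514]))
(np.float64(0.0002151718560208825), (-1, -1, -1, -1), array([ 0.2425,  0.5284, -0.0149, -0.0104,  0.4488, -0.0233,  0.2859,
        1.5264, -0.0514]))
```

```bash
cat >> kin.py <<'E'
k=np.load('kin.npz');KP,KS=k['p'],k['s']
def F(q): return fk(q,KP,KS)
def jac(q):
    x,T=F(q);J=np.zeros((6,7))
    for j in range(7):
        d=np.array(q,float);d[j]+=1e-5;X,TT=F(d);J[:3,j]=(X-x)/1e-5;J[3:,j]=R.from_matrix(TT@T.T).as_rotvec()/1e-5
    return J
def go(q,X,Rt,n=20,wrot=1.):
    q=np.array(q,float)
    x0,T0=F(q);R0=R.from_matrix(T0);w=(Rt*R0.inv()).as_rotvec()
    for i in range(1,n+1):
        xt=x0+(np.array(X)-x0)*i/n;Rg=R.from_rotvec(w*i/n)*R0
        for _ in range(3):
            x,T=F(q);e=np.r_[xt-x,(Rg*R.from_matrix(T).inv()).as_rotvec()];J=jac(q)
            q=np.clip(q+J.T@np.linalg.solve(J@J.T+1e-5*np.eye(6),e),LO,HI)
    return q,np.linalg.norm(e[:3]),np.linalg.norm(e[3:])
E
python3 - <<'E'
from kin import *
from h import tool
L=np.radians
q3=[.63,-.16,-.52,2.31,-.34,.52,.47]
print('w3->w4',go(q3,[.4219,.2146,.2743],tool(.09,L(28))))
from plant import telemetry
q=telemetry.read_state()['joints']
C=np.array([.5777,.2494,.1203])
# IK family at seated pose
for l in(28,35,42):
    X=C+[.0,-.001,-.003]; sols=[]
    rng=np.random.default_rng(0)
    for t in range(120):
        q0=rng.uniform(np.maximum(LO,-1.5),np.minimum(HI,2)); Rt=tool(.08,L(l))
        def f(q):
            x,T=F(q);return np.r_[x-X,.3*(R.from_matrix(T).inv()*Rt).as_rotvec(),1e-3*(q-(LO+HI)/2)/(HI-LO)*[1,1,1,1,.3,1,1]]
        r=least_squares(f,q0,bounds=(LO,HI))
        if np.abs(r.fun[:6]).max()<3e-3: sols.append((r.cost,r.x.round(2)))
    sols.sort(key=lambda z:z[0]); print(l,len(sols)); seen=[]
    for c,z in sols:
        if all(np.abs(z-y).max()>.3 for y in seen): seen.append(z); print('  ',z)
        if len(seen)>4: break
q1,e,er=go(q,C+[-.02,0,.038],tool(.083,L(42)));print(q1.round(2),e,er);print(go(q1,C,tool(.083,L(42))))
E
```

```text
w3->w4 (array([ 0.81045108, -0.24781144, -1.29284421,  2.23890427, -0.12071401,
        0.51449725, -0.34161254]), np.float64(3.58791773864848e-08), np.float64(7.261714079735113e-08))
28 108
   [ 0.16  0.62 -0.9   2.05  1.4   0.66 -1.61]
   [-1.37  0.77  1.12  2.05 -1.29  0.5   0.65]
35 76
   [ 0.18  0.65 -0.94  2.11  1.68  0.71 -1.87]
42 74
   [ 0.14  0.64 -0.91  2.17  1.93  0.76 -2.1 ]
   [-1.53  1.02  1.34  2.16  4.34  0.6   1.08]
[-1.64  0.26  1.09  2.44 -0.56  0.15  0.48] 0.7541607915587346 1.3917119773951236
(array([ 1.07896019,  2.02      , -1.57      ,  2.44      , -1.29      ,
        0.15      ,  2.92      ]), np.float64(0.22788922316437782), np.float64(1.689614538851167))
```

```bash
cat > plan.py <<'E'
from kin import *
from h import tool, clipR
L=np.radians
W=np.array([1,1,1,1,1,1,1.])
def mg(q): return np.min(np.minimum(q-LO,HI-q))
def path(q,wps,n=8):
    """wps: list (X,Rt); returns min margin after the first quarter, joints list"""
    m=9;out=[]
    for X,Rt in wps:
        x0,T0=F(q);R0=R.from_matrix(T0);w=(Rt*R0.inv()).as_rotvec()
        k=int(max(3,np.ceil(max(np.linalg.norm(np.array(X)-x0)/.03,np.linalg.norm(w)/.15))))
        for i in range(1,k+1):
            xt=x0+(np.array(X)-x0)*i/k;Rg=R.from_rotvec(w*i/k)*R0
            for _ in range(2):
                x,T=F(q);e=np.r_[xt-x,(Rg*R.from_matrix(T).inv()).as_rotvec()];J=jac(q)
                q=q+J.T@np.linalg.solve(J@J.T+1e-5*np.eye(6),e)
            m=min(m,mg(q))
            if m<-.08: return -1,out
        if np.linalg.norm(e)>.01: return -1,out
        out.append((q.round(2),round(mg(q),2)))
    return m,out
def seatpose(C,yaw,z,lean,flip):
    Rt=tool(yaw,L(lean))*R.from_rotvec([0,0,np.pi*flip]); return np.array(C)+clipR(yaw).apply([0,0,z])+Rt.apply([0,0,.002]),Rt
E
cat > srch.py <<'E'
from plan import *
import sys,time
from multiprocessing import Pool
q0=np.array([1.0977,-.3061,-1.5657,2.2624,.0587,.2129,-.538])
C=[.5777,.2494,.1203]
def job(seed):
    rng=np.random.default_rng(seed); best=(-1,)
    t=time.time()
    while time.time()-t<100:
        flip=rng.integers(0,2); ln=rng.uniform(39,46)
        # back out first
        wps=[([.45,.20,.33],tool(.08,L(15)))]
        desc=[]
        for _ in range(rng.integers(0,3)):
            X=[rng.uniform(.38,.58),rng.uniform(-.15,.25),rng.uniform(.34,.5)]; a=(rng.uniform(0,40),rng.uniform(-30,30),rng.uniform(-.5*0-3.1,3.1))
            desc.append((np.round(X,2),np.round(a,2))); wps.append((X,tool(.08,L(a[0]))*R.from_rotvec([0,L(a[1]),0])*R.from_rotvec([0,0,a[2]])))
        for z in(.12,.05,0): wps.append(seatpose(C,.083,z,ln,flip))
        m,o=path(q0.copy(),wps)
        m=min(k[1] for k in o[1:]) if m>-.07 and len(o)>1 else m
        if m>best[0]: best=(m,flip,ln,desc,o)
    return best
if __name__=='__main__':
    with Pool() as p: B=p.map(job,range(max(4,p._processes)))
    B.sort(key=lambda b:-b[0])
    for b in B[:3]:
        print(b[:4]); [print('   ',*z) for z in (b[4] if len(b)>4 else [])]
E
nproc; OMP_NUM_THREADS=1 timeout 300 python3 srch.py
```

```text
4
(np.float64(0.26), np.int64(0), 39.00078754565143, [(array([0.46, 0.1 , 0.38]), array([0.66, 1.02, 2.28]))])
    [ 0.95 -0.   -1.47  1.98  0.12  0.92 -0.49] 0.1
    [ 0.78  0.09 -1.11  1.79  0.07  1.29 -2.54] 0.38
    [ 0.38  0.39 -1.19  2.18  1.45  0.69 -1.74] 0.26
    [ 0.25  0.56 -1.06  2.17  1.69  0.75 -1.9 ] 0.27
    [ 0.2   0.68 -0.99  2.14  1.83  0.78 -1.98] 0.3
(np.float64(0.26), np.int64(1), 39.07275811198216, [(array([0.43, 0.08, 0.37]), array([ 1.66, -1.36, -1.42]))])
    [ 0.95 -0.   -1.47  1.98  0.12  0.92 -0.49] 0.1
    [ 0.84 -0.04 -1.05  1.89 -0.01  1.25  1.29] 0.27
    [ 0.31  0.34 -1.08  2.18  1.42  0.62  1.42] 0.26
    [ 0.2   0.51 -0.97  2.17  1.68  0.68  1.23] 0.27
    [ 0.15  0.63 -0.91  2.14  1.82  0.72  1.14] 0.3
(np.float64(0.25), np.int64(0), 39.29909008683465, [(array([ 0.56, -0.01,  0.42]), array([ 13.27, -19.3 ,   0.09]))])
    [ 0.95 -0.   -1.47  1.98  0.12  0.92 -0.49] 0.1
    [ 0.83  0.22 -1.24  1.69  0.61  1.29 -0.57] 0.33
    [ 0.25  0.31 -0.99  2.19  1.4   0.58 -1.72] 0.25
    [ 0.15  0.48 -0.89  2.17  1.68  0.64 -1.93] 0.27
    [ 0.11  0.6  -0.85  2.14  1.83  0.68 -2.03] 0.3
```

```bash
cat >> plan.py <<'E'
def chain(s,wps,step=.13):
    """print per-call numbers (shift, turn, rows) through the waypoints from state s"""
    from h import qR
    x=np.array(s['position']);Rc=qR(s['eef_rot'])
    for X,Rt in wps:
        x0,R0=x,Rc;w=(Rt*R0.inv()).as_rotvec();d=np.array(X)-x0
        n=int(max(1,np.ceil(np.linalg.norm(d)/step),np.ceil(np.degrees(np.linalg.norm(w))/70)))
        for i in range(1,n+1):
            xn=x0+d*i/n;Rn=R.from_rotvec(w*i/n)*R0
            a=Rc.inv().apply(xn-x)/.1;b=(Rc.inv()*Rn).as_rotvec()/(np.pi/2)
            print(a.round(2),b.round(3),'rows',int(max(np.ceil(np.linalg.norm(a)*2),np.ceil(np.linalg.norm(b)*90/8.5)))+1); x,Rc=xn,Rn
        print('--',np.round(X,3))
E
python3 - <<'E'
from plan import *
from plant import telemetry
s=telemetry.read_state()
C=[.5777,.2494,.1203]
wps=[([.45,.20,.33],tool(.08,L(15))),([.56,-.01,.42],tool(.08,L(13.3))*R.from_rotvec([0,L(-19.3),0])*R.from_rotvec([0,0,.09])),seatpose(C,.083,.12,41,0)]
m,o=path(s['joints'],wps+[seatpose(C,.083,z,41,0) for z in(.05,0)])
print(m);[print(*z) for z in o]
chain(s,wps)
E
```

```text
-1
[ 0.95 -0.   -1.47  1.98  0.12  0.92 -0.49] 0.1
[ 0.83  0.22 -1.23  1.7   0.62  1.28 -0.58] 0.34
[-0.22  0.08 -0.58] [ 0.299 -0.001  0.006] rows 5
-- [0.45 0.2  0.33]
[-1.09  0.56 -0.31] [ 0.005 -0.108  0.027] rows 4
[-1.1   0.61 -0.13] [ 0.005 -0.108  0.027] rows 4
-- [ 0.56 -0.01  0.42]
[ 0.99 -0.29  0.3 ] [-0.098  0.075 -0.002] rows 4
[ 0.95 -0.34  0.37] [-0.098  0.075 -0.002] rows 4
[ 0.91 -0.4   0.42] [-0.098  0.075 -0.002] rows 4
-- [0.523 0.245 0.225]
```

```bash
cat > srch2.py <<'E'
from plan import *
import time
from multiprocessing import Pool
q0=np.array([1.0977,-.3061,-1.5657,2.2624,.0587,.2129,-.538])
C=[.5777,.2494,.1203]
def run(prm,rng=None):
    flip,ln,wp=prm; q=q0.copy(); e=lambda s:rng.normal(0,s) if rng else 0
    wps=[([.45,.20,.33],tool(.08,L(15)))]
    for X,a in wp: wps.append(([X[0]+e(.008),X[1]+e(.008),X[2]+e(.008)],tool(.08,L(a[0]+e(2)))*R.from_rotvec([0,L(a[1]+e(2)),0])*R.from_rotvec([0,0,a[2]+e(.05)])))
    for z in(.12,.05,0): wps.append(seatpose(C,.083,z,ln+e(.5),flip))
    if rng: q=q+rng.normal(0,.03,7)
    m,o=path(q,wps)
    return (min(k[1] for k in o[1:]) if m>-.075 and len(o)==len(wps) else -1),o
def job(seed):
    rng=np.random.default_rng(seed); best=(-1,);t=time.time()
    while time.time()-t<150:
        wp=[]
        for _ in range(rng.integers(1,3)):
            wp.append((np.round([rng.uniform(.4,.55),rng.uniform(-.15,.25),rng.uniform(.34,.48)],2),np.round([rng.uniform(0,30),rng.uniform(-30,30),rng.uniform(-3.1,3.1)],1)))
        prm=(int(rng.integers(0,2)),41,wp)
        m,o=run(prm)
        if m>.12 and m>best[0]:
            m=min([m]+[run(prm,np.random.default_rng(k))[0] for k in range(6)])
            if m>best[0]: best=(m,prm,o)
    return best
if __name__=='__main__':
    with Pool(4) as p: B=p.map(job,range(10,14))
    B.sort(key=lambda b:-b[0])
    for b in B[:4]:
        print(b[:2]); [print('   ',*z) for z in (b[2] if len(b)>2 else [])]
E
OMP_NUM_THREADS=1 timeout 300 python3 srch2.py
```

```text
(np.float64(0.24), (1, 41, [(array([ 0.49, -0.15,  0.41]), array([21.3, 15.2,  0.5])), (array([ 0.51, -0.09,  0.35]), array([ 5. , -6.3, -1.3]))]))
    [ 0.95 -0.   -1.47  1.98  0.12  0.92 -0.49] 0.1
    [ 1.2   0.04 -0.76  1.8  -0.43  1.18  0.23] 0.35
    [ 0.97  0.17 -1.01  1.81  0.27  1.16  1.25] 0.48
    [ 0.31  0.35 -1.09  2.2   1.5   0.64  1.34] 0.24
    [ 0.2   0.53 -0.99  2.18  1.75  0.71  1.16] 0.26
    [ 0.16  0.65 -0.93  2.16  1.89  0.76  1.08] 0.28
(np.float64(0.24), (0, 41, [(array([ 0.55, -0.15,  0.35]), array([ 18.6, -14.6,  -0.6])), (array([ 0.54, -0.01,  0.35]), array([4.3, 3.3, 1.7]))]))
    [ 0.95 -0.   -1.47  1.98  0.12  0.92 -0.49] 0.1
    [ 1.15  0.16 -1.12  1.89  0.45  0.86  0.46] 0.45
    [ 0.67  0.21 -0.8   1.74  0.1   1.18 -1.75] 0.52
    [ 0.13  0.27 -0.85  2.2   1.45  0.52 -1.78] 0.24
    [ 0.06  0.45 -0.78  2.18  1.74  0.59 -2.01] 0.26
    [ 0.03  0.57 -0.75  2.15  1.89  0.64 -2.12] 0.29
(np.float64(0.24), (0, 41, [(array([ 0.51, -0.14,  0.41]), array([  6.3, -16.7,  -0.1])), (array([ 0.48, -0.1 ,  0.35]), array([17.7, 18.3,  2.3]))]))
    [ 0.95 -0.   -1.47  1.98  0.12  0.92 -0.49] 0.1
    [ 1.13  0.12 -1.15  1.74  0.41  1.23  0.04] 0.42
    [ 1.18  0.06 -0.82  1.92 -0.43  1.1  -1.63] 0.37
    [ 0.22  0.3  -0.96  2.2   1.47  0.57 -1.79] 0.24
    [ 0.13  0.48 -0.88  2.18  1.74  0.64 -2.  ] 0.26
    [ 0.09  0.6  -0.83  2.16  1.89  0.69 -2.09] 0.28
(np.float64(0.24), (1, 41, [(array([0.51, 0.15, 0.47]), array([ 4.6, 17.3, -2.3])), (array([0.55, 0.16, 0.46]), array([18.4, -3.1, -1. ]))]))
    [ 0.95 -0.   -1.47  1.98  0.12  0.92 -0.49] 0.1
    [ 0.68  0.13 -0.98  1.58 -0.18  1.36  2.14] 0.44
    [ 0.44  0.1  -0.92  1.63  0.26  1.17  0.54] 0.41
    [ 0.22  0.3  -0.97  2.2   1.47  0.57  1.35] 0.24
    [ 0.13  0.48 -0.88  2.18  1.74  0.65  1.15] 0.26
    [ 0.1   0.61 -0.84  2.16  1.89  0.7   1.05] 0.28
```

```bash
OMP_NUM_THREADS=1 python3 - <<'E'
from srch2 import *
from plant import telemetry
for X in((.45,.08,.4),(.5,.06,.4),(.52,.12,.42)):
  for f,r in((1,-1.4),(0,1.9)):
    prm=(f,41,[(np.array(X),np.array([2.,0,r]))])
    m,o=run(prm); ms=[run(prm,np.random.default_rng(k))[0] for k in range(6)]; print(X,f,r,m,ms)
prm=(1,41,[(np.array((.5,.06,.4)),np.array([2.,0,-1.4]))]); m,o=run(prm); [print(*z) for z in o]
s=telemetry.read_state()
chain(s,[([.45,.20,.33],tool(.08,L(15))),((.5,.06,.4),tool(.08,L(2))*R.from_rotvec([0,0,-1.4])),seatpose(C,.083,.12,41,1)])
E
```

```text
(0.45, 0.08, 0.4) 1 -1.4 0.24 [np.float64(0.23), np.float64(0.24), np.float64(0.24), np.float64(0.25), np.float64(0.24), np.float64(0.24)]
(0.45, 0.08, 0.4) 0 1.9 -1 [-1, np.float64(0.24), np.float64(0.24), -1, -1, -1]
(0.5, 0.06, 0.4) 1 -1.4 0.13 [np.float64(0.14), np.float64(0.12), np.float64(0.14), np.float64(0.09), np.float64(0.15), np.float64(0.24)]
(0.5, 0.06, 0.4) 0 1.9 0.24 [np.float64(0.23), np.float64(0.24), np.float64(0.24), np.float64(0.25), -1, np.float64(0.24)]
(0.52, 0.12, 0.42) 1 -1.4 0.03 [np.float64(0.06), np.float64(0.04), np.float64(0.06), np.float64(0.03), np.float64(0.02), np.float64(0.07)]
(0.52, 0.12, 0.42) 0 1.9 0.24 [np.float64(0.23), np.float64(0.24), np.float64(0.24), np.float64(0.25), np.float64(0.24), np.float64(0.24)]
[ 0.95 -0.   -1.47  1.98  0.12  0.92 -0.49] 0.1
[ 0.98  0.3  -1.44  1.7   0.32  1.38  0.98] 0.13
[ 0.41  0.44 -1.27  2.2   1.54  0.76  1.33] 0.24
[ 0.29  0.61 -1.13  2.18  1.76  0.82  1.19] 0.26
[ 0.23  0.72 -1.05  2.16  1.89  0.86  1.12] 0.28
[-0.22  0.08 -0.58] [ 0.299 -0.001  0.006] rows 5
-- [0.45 0.2  0.33]
[-0.72  0.28 -0.29] [ 0.06   0.051 -0.444] rows 6
[-0.69 -0.27 -0.35] [ 0.06   0.051 -0.444] rows 6
-- [0.5  0.06 0.4 ]
[0.   0.93 0.88] [ 0.158 -0.188 -0.531] rows 8
[-0.56  0.89  0.73] [ 0.158 -0.188 -0.531] rows 8
-- [0.523 0.245 0.225]
```

```bash
OMP_NUM_THREADS=1 python3 - <<'E'
from srch2 import *
from plant import telemetry
prm=(1,41,[(np.array((.45,.08,.4)),np.array([2.,0,-1.4]))]); m,o=run(prm); [print(*z) for z in o]
s=telemetry.read_state()
chain(s,[([.45,.20,.33],tool(.08,L(15))),((.45,.08,.4),tool(.08,L(2))*R.from_rotvec([0,0,-1.4])),seatpose(C,.083,.12,41,1)])
E
```

```text
[ 0.95 -0.   -1.47  1.98  0.12  0.92 -0.49] 0.1
[ 0.86 -0.01 -1.09  1.79 -0.    1.32  1.26] 0.3
[ 0.29  0.34 -1.07  2.2   1.49  0.62  1.34] 0.24
[ 0.19  0.52 -0.97  2.18  1.75  0.7   1.16] 0.26
[ 0.15  0.64 -0.91  2.16  1.89  0.75  1.08] 0.28
[-0.22  0.08 -0.58] [ 0.299 -0.001  0.006] rows 5
-- [0.45 0.2  0.33]
[-0.6   0.04 -0.35] [ 0.06   0.051 -0.444] rows 6
[-0.45 -0.37 -0.38] [ 0.06   0.051 -0.444] rows 6
-- [0.45 0.08 0.4 ]
[-0.26  0.85  0.89] [ 0.158 -0.188 -0.531] rows 8
[-0.66  0.67  0.84] [ 0.158 -0.188 -0.531] rows 8
-- [0.523 0.245 0.225]
```

Request:
arm_command --pt "-0.06 0.02 -0.15 0.08 0 0" --pt "-0.12 0.04 -0.3 0.16 0 0" --pt "-0.17 0.06 -0.45 0.23 0 0" --pt "-0.22 0.08 -0.58 0.3 0 0.006" --pt "-0.22 0.08 -0.58 0.3 0 0.006"

```text
time: 8.6
position: [0.452, 0.2006, 0.3326]
eef_rot: [0.086, 0.672, 0.729, 0.098]
force: [0.9, 0.6, -1.0]
width: 0.0144
finger_force: 55.0
```

Request:
arm_command --pt "-0.12 0.01 -0.07 0.012 0.01 -0.089" --pt "-0.24 0.02 -0.14 0.024 0.02 -0.178" --pt "-0.36 0.03 -0.21 0.036 0.03 -0.267" --pt "-0.48 0.03 -0.28 0.048 0.04 -0.356" --pt "-0.6 0.04 -0.35 0.06 0.051 -0.444" --pt "-0.6 0.04 -0.35 0.06 0.051 -0.444"

```text
time: 9.2
position: [0.4512, 0.1382, 0.3661]
eef_rot: [0.055, 0.383, 0.921, 0.054]
force: [0.1, -0.6, -1.1]
width: 0.0146
finger_force: 55.0
```

Request:
arm_command --pt "-0.09 -0.07 -0.08 0.012 0.01 -0.089" --pt "-0.18 -0.15 -0.15 0.024 0.02 -0.178" --pt "-0.27 -0.22 -0.23 0.036 0.03 -0.267" --pt "-0.36 -0.3 -0.3 0.048 0.04 -0.356" --pt "-0.45 -0.37 -0.38 0.06 0.051 -0.444" --pt "-0.45 -0.37 -0.38 0.06 0.051 -0.444"

```text
time: 9.8
position: [0.451, 0.0793, 0.4003]
eef_rot: [0.017, 0.046, 0.999, 0.003]
force: [0.7, -0.1, -0.8]
width: 0.0141
finger_force: 55.0
```

```bash
OMP_NUM_THREADS=1 python3 - <<'E'
from srch2 import *
from plant import telemetry
s=telemetry.read_state(); print(s['time'],s['position'],s['joints'].round(2),s['width'])
W=[seatpose(C,.083,z,41,1) for z in(.12,.05,0)]
m,o=path(s['joints'],W);print(m); [print(*z) for z in o]
chain(s,W[:1])
E
```

```text
9.8 [0.45101421 0.07934798 0.40031899] [ 1.64 -0.28 -1.57  1.78 -0.29  1.34  1.61] 0.014106728825206919
-1
[-0.25  0.85  0.89] [ 0.158 -0.188 -0.532] rows 8
[-0.66  0.67  0.83] [ 0.158 -0.188 -0.532] rows 8
-- [0.523 0.245 0.225]
```

```bash
OMP_NUM_THREADS=1 python3 - <<'E'
from plan import *
obs=[([.87,.26,-.37,1.87,.11,1.03,.55],None),([.63,-.16,-.52,2.31,-.34,.52,.47],None),([.86,-.22,-1.37,2.22,-.02,.52,-.45],None),([1.0977,-.3061,-1.5657,2.2624,.0587,.2129,-.538],None)]
def sim(q,X,Rt,lam=1e-5,clip=True,wr=1.,lock=True):
    q=np.array(q,float);x0,T0=F(q);R0=R.from_matrix(T0);w=(Rt*R0.inv()).as_rotvec()
    k=int(max(3,np.ceil(max(np.linalg.norm(np.array(X)-x0)/.01,np.linalg.norm(w)/.03))))
    D=np.diag([1,1,1,wr,wr,wr])
    for i in range(1,k+1):
        xt=x0+(np.array(X)-x0)*i/k;Rg=R.from_rotvec(w*i/k)*R0
        for _ in range(3):
            x,T=F(q);e=D@np.r_[xt-x,(Rg*R.from_matrix(T).inv()).as_rotvec()];J=D@jac(q)
            act=np.ones(7,bool)
            for _ in range(3 if lock else 1):
                Ja=J*act; dq=Ja.T@np.linalg.solve(Ja@Ja.T+lam*np.eye(6),e)
                bad=act&(((q+dq)<LO)|((q+dq)>HI))
                if not bad.any(): break
                act&=~bad
            q=np.clip(q+dq,LO,HI)
    return q,np.linalg.norm(e)
P=[F(o[0]) for o in obs]
for lam in(1e-5,1e-3,1e-2):
    print('lam',lam)
    print(' 1',sim(obs[0][0],[.44,-.12,.2625],tool(.08,0),lam)[0].round(2))
    a=sim(obs[0][0],[.4428,-.1165,.2625],tool(.08,0),lam)[0];a=sim(a,P[1][0],R.from_matrix(P[1][1]),lam); print(' w3',a[0].round(2),a[1],'obs',obs[1][0])
    a=sim(obs[1][0],P[2][0],R.from_matrix(P[2][1]),lam); print(' w4',a[0].round(2),'obs',obs[2][0])
    a=sim(obs[2][0],P[3][0],R.from_matrix(P[3][1]),lam); print(' w5',a[0].round(2),a[1],'obs',obs[3][0])
    q=obs[3][0]
    for X,Rt in(([.45,.20,.33],tool(.08,L(15))),((.45,.08,.4),tool(.08,L(2))*R.from_rotvec([0,0,-1.4]))): q,e=sim(q,X,Rt,lam); print('  ',q.round(2),e)
print('obs [ 1.64 -0.28 -1.57  1.78 -0.29  1.34  1.61]')
E
```

```text
lam 1e-05
 1 [ 0.67  0.12 -0.49  2.    0.07  1.03  0.23]
 w3 [ 0.61 -0.16 -0.5   2.31 -0.33  0.52  0.46] 1.9295373853255635e-07 obs [0.63, -0.16, -0.52, 2.31, -0.34, 0.52, 0.47]
 w4 [ 0.88 -0.24 -1.38  2.22 -0.07  0.52 -0.4 ] obs [0.86, -0.22, -1.37, 2.22, -0.02, 0.52, -0.45]
 w5 [ 1.1  -0.3  -1.57  2.26  0.07  0.21 -0.54] 5.490571410966518e-07 obs [1.0977, -0.3061, -1.5657, 2.2624, 0.0587, 0.2129, -0.538]
   [ 1.02  0.01 -1.55  1.98  0.14  0.92 -0.52] 0.0006370965596232765
   [ 0.87 -0.01 -1.09  1.79 -0.    1.32  1.27] 3.0718408821822036e-09
lam 0.001
 1 [ 0.67  0.12 -0.49  2.    0.07  1.03  0.23]
 w3 [ 0.61 -0.16 -0.5   2.31 -0.33  0.52  0.46] 1.1740625761292761e-05 obs [0.63, -0.16, -0.52, 2.31, -0.34, 0.52, 0.47]
 w4 [ 0.88 -0.24 -1.38  2.22 -0.08  0.52 -0.4 ] obs [0.86, -0.22, -1.37, 2.22, -0.02, 0.52, -0.45]
 w5 [ 1.1  -0.31 -1.57  2.26  0.06  0.21 -0.54] 5.9076706339344085e-05 obs [1.0977, -0.3061, -1.5657, 2.2624, 0.0587, 0.2129, -0.538]
   [ 1.   -0.02 -1.5   1.98  0.09  0.92 -0.47] 0.0010201624812961195
   [ 0.86 -0.01 -1.08  1.79 -0.    1.32  1.26] 7.627566682207926e-06
lam 0.01
 1 [ 0.67  0.12 -0.49  2.    0.07  1.03  0.23]
 w3 [ 0.61 -0.16 -0.5   2.31 -0.33  0.52  0.46] 0.00048364096646696784 obs [0.63, -0.16, -0.52, 2.31, -0.34, 0.52, 0.47]
 w4 [ 0.88 -0.25 -1.36  2.22 -0.1   0.52 -0.38] obs [0.86, -0.22, -1.37, 2.22, -0.02, 0.52, -0.45]
 w5 [ 1.09 -0.31 -1.56  2.26  0.04  0.21 -0.52] 0.003171487980440669 obs [1.0977, -0.3061, -1.5657, 2.2624, 0.0587, 0.2129, -0.538]
   [ 0.97 -0.05 -1.45  1.99  0.06  0.92 -0.43] 0.0025537863887629486
   [ 0.87 -0.01 -1.09  1.79 -0.    1.32  1.26] 0.0003338585386522579
obs [ 1.64 -0.28 -1.57  1.78 -0.29  1.34  1.61]
```

```bash
cat >> plan.py <<'E'
def sim(q,X,Rt,lam=1e-4,dx=.02,dw=.06):
    """pinv with joints locked at their limits; returns q, residual, min margin, min |sin| of shoulder"""
    q=np.array(q,float);x0,T0=F(q);R0=R.from_matrix(T0);w=(Rt*R0.inv()).as_rotvec();m=9
    k=int(max(2,np.ceil(max(np.linalg.norm(np.array(X)-x0)/dx,np.linalg.norm(w)/dw))))
    for i in range(1,k+1):
        xt=x0+(np.array(X)-x0)*i/k;Rg=R.from_rotvec(w*i/k)*R0
        for _ in range(2):
            x,T=F(q);e=np.r_[xt-x,(Rg*R.from_matrix(T).inv()).as_rotvec()];J=jac(q);act=np.ones(7,bool)
            for _ in range(3):
                Ja=J*act; dq=Ja.T@np.linalg.solve(Ja@Ja.T+lam*np.eye(6),e)
                bad=act&(((q+dq)<LO)|((q+dq)>HI))
                if not bad.any(): break
                act&=~bad
            q=np.clip(q+dq,LO,HI)
        m=min(m,mg(q))
        if np.linalg.norm(e)>.08: break
    return q,np.linalg.norm(e),m
# faster fk/jac
def _rz(t): c,s=np.cos(t),np.sin(t);return np.array([[c,-s,0],[s,c,0],[0,0,1.]])
def _ry(t): c,s=np.cos(t),np.sin(t);return np.array([[c,0,s],[0,1,0],[-s,0,c.real]])
def chainT(q):
    d1,L1,a,a2,L2,a6,Lt,c7,c1=KP;T=np.eye(3);x=np.zeros(3);ax=[];o=[]
    for kind,j,sg,c,t in(('z',0,KS[0],c1,(0,0,d1)),('y',1,1,0,(0,0,0)),('z',2,KS[1],0,(a,0,L1)),('y',3,1,0,(a2,0,0)),('z',4,KS[2],0,(0,0,L2)),('y',5,1,0,(a6,0,0)),('z',6,KS[3],c7,(0,0,Lt))):
        ax.append(sg*T[:,2 if kind=='z' else 1]);o.append(x)
        T=T@(_rz if kind=='z' else _ry)(sg*q[j]+c);x=x+T@np.array(t)
    return x,T,ax,o
def F(q): x,T,_,_=chainT(q);return x,T
def jac(q):
    x,T,ax,o=chainT(q);return np.array([np.r_[np.cross(a,x-p),a] for a,p in zip(ax,o)]).T
E
cat > srch3.py <<'E'
from plan import *
import time,sys
from multiprocessing import Pool
C=[.5777,.2494,.1203]
def run(q0,prm,goals,rng=None,tgt=None):
    flip,ln,wp=prm; q=np.array(q0); e=lambda s:rng.normal(0,s) if rng else 0
    wps=[]
    for X,a in wp: wps.append(([X[0]+e(.008),X[1]+e(.008),X[2]+e(.008)],tool(.08,L(a[0]+e(2)))*R.from_rotvec([0,L(a[1]+e(2)),0])*R.from_rotvec([0,0,a[2]+e(.05)])))
    n=len(wps)
    wps+=[seatpose(C,.083,z,ln+e(.5),flip) for z in goals]
    if rng: q=np.clip(q+rng.normal(0,.02,7),LO,HI)
    o=[];M=9
    for i,(X,Rt) in enumerate(wps):
        q,r,m=sim(q,X,Rt); o.append((q.round(2),round(m,2)))
        if r>.01: return -1,o
        if i>=n-1 and i>0: M=min(M,m)
    return M,o
def job(a):
    seed,q0=a
    rng=np.random.default_rng(seed); best=(-1,);t=time.time();n=0
    while time.time()-t<200:
        wp=[];n+=1
        for _ in range(rng.integers(1,4)):
            wp.append((np.round([rng.uniform(.35,.6),rng.uniform(-.25,.2),rng.uniform(.34,.48)],2),np.round([rng.uniform(-20,30),rng.uniform(-30,30),rng.uniform(-3.1,3.1)],1)))
        prm=(int(rng.integers(0,2)),41,wp)
        m,o=run(q0,prm,(.12,0))
        if m>.1 and m>best[0]:
            m=min([m]+[run(q0,prm,(.12,0),np.random.default_rng(k))[0] for k in range(5)])
            if m>best[0]: best=(m,prm,o)
    return best+(n,)
if __name__=='__main__':
    from plant import telemetry
    q0=telemetry.read_state()['joints'];print(q0.round(3))
    with Pool(4) as p: B=p.map(job,[(k,q0) for k in range(20,24)])
    B.sort(key=lambda b:-b[0])
    for b in B[:4]:
        print(b[:2],b[-1]); [print('   ',*z) for z in (b[2] if len(b)>3 else [])]
E
OMP_NUM_THREADS=1 timeout 400 python3 srch3.py
```

```text
[ 1.642 -0.277 -1.566  1.776 -0.291  1.342  1.614]
(np.float64(0.23523138557308476), (1, 41, [(array([0.57, 0.05, 0.45]), array([25.9, -1.2, -1.7])), (array([ 0.45, -0.14,  0.37]), array([24.4, 23.5, -1. ])), (array([ 0.5 , -0.03,  0.41]), array([-3.9, 28.4, -0.7]))])) 4495
    [ 1.48 -0.16 -1.47  1.76 -0.23  0.95  1.84] 0.02
    [ 1.48  0.03 -0.93  1.94 -0.6   1.2   1.96] 0.17
    [ 1.01  0.31 -0.98  1.61 -0.22  1.5   0.83] 0.34
    [ 0.28  0.33 -1.05  2.2   1.49  0.61  1.34] 0.24
    [ 0.14  0.63 -0.9   2.16  1.89  0.74  1.07] 0.24
(np.float64(0.2351962842951245), (1, 41, [(array([0.4 , 0.16, 0.36]), array([ 26.9, -16. ,  -2.3])), (array([ 0.46, -0.02,  0.41]), array([ -0.7, -15. ,  -1.6])), (array([ 0.57, -0.09,  0.42]), array([ 11.3, -19.6,  -1.6]))])) 4415
    [ 0.48 -0.3  -0.98  2.11  0.24  0.9   1.68] 0.01
    [ 0.72  0.03 -0.91  1.76  0.29  1.4   1.44] 0.02
    [ 0.7   0.17 -0.87  1.67  0.51  1.21  1.36] 0.36
    [ 0.26  0.32 -1.01  2.2   1.48  0.59  1.34] 0.24
    [ 0.12  0.62 -0.88  2.16  1.89  0.72  1.06] 0.24
(np.float64(0.23445380125221016), (0, 41, [(array([0.35, 0.11, 
[... 223 characters left out ...]
 [ 1.01  0.14 -0.91  1.84 -0.39  1.12  1.2 ] 0.12
    [ 0.69  0.2  -0.77  1.56  0.56  1.29  0.18] 0.41
    [ 0.04  0.24 -0.74  2.2   1.43  0.48 -1.78] 0.24
    [-0.03  0.54 -0.66  2.15  1.89  0.59 -2.14] 0.24
(np.float64(0.22820310614574857), (0, 41, [(array([0.43, 0.04, 0.41]), array([ 29.8, -19.1,  -1.4])), (array([ 0.39, -0.23,  0.39]), array([-8.5, 14.9,  1.3])), (array([0.54, 0.04, 0.35]), array([ 13.5, -25.5,   0.1]))])) 4648
    [ 0.3  -0.3  -0.56  2.1   0.32  0.87  0.98] 0.01
    [ 0.88  0.17 -0.38  1.65 -0.06  1.6  -0.73] 0.01
    [ 0.31  0.18 -0.77  1.84  0.68  1.19 -0.78] 0.26
    [ 0.03  0.24 -0.72  2.2   1.43  0.48 -1.77] 0.24
    [-0.04  0.54 -0.64  2.15  1.9   0.58 -2.15] 0.24
```

```bash
cat > wp.py <<'E'
from srch3 import *
from plant import telemetry
WP=[(np.array([.57,.05,.45]),[25.9,-1.2,-1.7]),(np.array([.45,-.14,.37]),[24.4,23.5,-1.]),(np.array([.5,-.03,.41]),[-3.9,28.4,-.7])]
def pose(w): return w[0],tool(.08,L(w[1][0]))*R.from_rotvec([0,L(w[1][1]),0])*R.from_rotvec([0,0,w[1][2]])
def report(i,j):
    s=telemetry.read_state();print(s['time'],s['position'].round(3),s['joints'].round(2),s['width'])
    for z in run(s['joints'],(1,41,WP[i:]),(.12,0))[1]: print('  ',*z)
    for k in range(4): print('pert',run(s['joints'],(1,41,WP[i:]),(.12,0),np.random.default_rng(k))[0])
    W=[pose(w) for w in WP[i:j]]
    if j>3: W.append(seatpose(C,.083,.12,41,1))
    chain(s,W)
E
OMP_NUM_THREADS=1 python3 -c "
from wp import *
report(0,2)"
```

```text
9.8 [0.451 0.079 0.4  ] [ 1.64 -0.28 -1.57  1.78 -0.29  1.34  1.61] 0.014106728825206919
   [ 1.48 -0.16 -1.47  1.76 -0.23  0.95  1.84] 0.02
   [ 1.48  0.03 -0.93  1.94 -0.6   1.2   1.96] 0.17
   [ 1.01  0.31 -0.98  1.61 -0.22  1.5   0.83] 0.34
   [ 0.28  0.33 -1.05  2.2   1.49  0.61  1.34] 0.24
   [ 0.14  0.63 -0.9   2.16  1.89  0.74  1.07] 0.24
pert 0.237536346229136
pert 0.24254937455657855
pert 0.2388675954845847
pert 0.23523138557308476
[-0.61 -0.09 -0.23] [ 0.004 -0.134 -0.093] rows 3
[-0.63 -0.18 -0.1 ] [ 0.004 -0.134 -0.093] rows 3
-- [0.57 0.05 0.45]
[ 0.89 -0.79  0.08] [-0.135  0.039  0.221] rows 4
[ 0.57 -1.05 -0.07] [-0.135  0.039  0.221] rows 4
-- [ 0.45 -0.14  0.37]
```

Request:
arm_command --pt "-0.3 -0.05 -0.12 0.002 -0.067 -0.046" --pt "-0.61 -0.09 -0.23 0.004 -0.134 -0.093" --pt "-0.61 -0.09 -0.23 0.004 -0.134 -0.093"

```text
time: 10.1
position: [0.5099, 0.0657, 0.4251]
eef_rot: [0.122, -0.027, 0.992, -0.004]
force: [-0.8, -0.5, -0.9]
width: 0.0145
finger_force: 55.0
```

Request:
arm_command --pt "-0.31 -0.09 -0.05 0.002 -0.067 -0.046" --pt "-0.63 -0.18 -0.1 0.004 -0.134 -0.093" --pt "-0.63 -0.18 -0.1 0.004 -0.134 -0.093"

```text
time: 10.4
position: [0.5685, 0.0511, 0.4491]
eef_rot: [0.223, -0.099, 0.97, -0.013]
force: [-0.7, -0.7, -0.4]
width: 0.0145
finger_force: 55.0
```

Request:
arm_command --pt "0.3 -0.26 0.03 -0.045 0.013 0.073" --pt "0.6 -0.53 0.05 -0.09 0.026 0.147" --pt "0.89 -0.79 0.08 -0.135 0.039 0.221" --pt "0.89 -0.79 0.08 -0.135 0.039 0.221"

```text
time: 10.8
position: [0.5055, -0.0491, 0.4069]
eef_rot: [0.177, 0.053, 0.975, 0.126]
force: [0.9, 0.7, -1.2]
width: 0.0144
finger_force: 55.0
```

Request:
arm_command --pt "0.19 -0.34 -0.02 -0.045 0.013 0.073" --pt "0.38 -0.68 -0.05 -0.09 0.026 0.147" --pt "0.57 -1.0 -0.07 -0.135 0.039 0.221" --pt "0.57 -1.0 -0.07 -0.135 0.039 0.221"

```text
time: 11.2
position: [0.4459, -0.1387, 0.3686]
eef_rot: [0.128, 0.197, 0.937, 0.259]
force: [0.3, -0.6, -0.3]
width: 0.0147
finger_force: 55.0
```

```bash
OMP_NUM_THREADS=1 python3 -c "
from wp import *
report(2,4)"
```

```text
11.2 [ 0.446 -0.139  0.369] [ 1.53  0.09 -0.95  1.94 -0.56  1.16  1.97] 0.014664997692415393
   [ 1.01  0.31 -0.98  1.61 -0.22  1.5   0.83] 0.34
   [ 0.28  0.33 -1.05  2.2   1.49  0.61  1.34] 0.24
   [ 0.14  0.63 -0.9   2.16  1.89  0.74  1.07] 0.24
pert 0.23378777198427825
pert 0.24147265642849813
pert 0.24061692027513004
pert 0.2475469674323616
[-0.07  1.24  0.31] [0.152 0.244 0.317] rows 6
-- [ 0.5  -0.03  0.41]
[0.27 0.47 0.96] [ 0.199 -0.159 -0.514] rows 8
[-0.08  0.84  0.72] [ 0.199 -0.159 -0.514] rows 8
[-0.6   0.76  0.54] [ 0.199 -0.159 -0.514] rows 8
-- [0.523 0.245 0.225]
```

Request:
arm_command --pt "-0.01 0.2 0.05 0.025 0.04 0.053" --pt "-0.02 0.4 0.1 0.05 0.08 0.106" --pt "-0.03 0.6 0.15 0.076 0.122 0.159" --pt "-0.04 0.8 0.2 0.101 0.163 0.212" --pt "-0.05 1.0 0.25 0.127 0.203 0.264" --pt "-0.06 1.0 0.25 0.152 0.244 0.317" --pt "-0.06 1.0 0.25 0.152 0.244 0.317"

```text
time: 11.9
position: [0.4924, -0.0446, 0.4042]
eef_rot: [-0.14, 0.374, 0.895, 0.199]
force: [0.2, -0.5, -1.6]
width: 0.0144
finger_force: 55.0
```

```bash
OMP_NUM_THREADS=1 python3 -c "
from wp import *
report(3,4)"
```

```text
11.9 [ 0.492 -0.045  0.404] [ 1.03  0.35 -0.95  1.61 -0.19  1.48  0.9 ] 0.014373006800714166
   [ 0.27  0.32 -1.03  2.2   1.49  0.6   1.34] 0.24
   [ 0.13  0.63 -0.89  2.16  1.89  0.73  1.07] 0.24
pert 0.2414735068949363
pert 0.24064400542697006
pert 0.24146401258489814
pert 0.2361199885419265
[0.28 0.54 0.96] [ 0.198 -0.158 -0.51 ] rows 8
[-0.11  0.89  0.7 ] [ 0.198 -0.158 -0.51 ] rows 8
[-0.66  0.77  0.53] [ 0.198 -0.158 -0.51 ] rows 8
-- [0.523 0.245 0.225]
```

Request:
arm_command --pt "0.04 0.08 0.14 0.028 -0.023 -0.073" --pt "0.08 0.15 0.27 0.057 -0.045 -0.146" --pt "0.12 0.23 0.41 0.085 -0.068 -0.219" --pt "0.16 0.31 0.55 0.113 -0.09 -0.291" --pt "0.2 0.39 0.69 0.141 -0.113 -0.364" --pt "0.24 0.46 0.82 0.17 -0.135 -0.437" --pt "0.28 0.54 0.96 0.198 -0.158 -0.51" --pt "0.28 0.54 0.96 0.198 -0.158 -0.51"

```text
time: 12.7
position: [0.5001, 0.0529, 0.344]
eef_rot: [0.003, -0.009, 0.999, 0.052]
force: [-0.3, -0.1, -0.8]
width: 0.0142
finger_force: 55.0
```

Request:
arm_command --pt "-0.02 0.13 0.1 0.028 -0.023 -0.073" --pt "-0.03 0.25 0.2 0.057 -0.045 -0.146" --pt "-0.05 0.38 0.3 0.085 -0.068 -0.219" --pt "-0.06 0.51 0.4 0.113 -0.09 -0.291" --pt "-0.08 0.64 0.5 0.141 -0.113 -0.364" --pt "-0.09 0.76 0.6 0.17 -0.135 -0.437" --pt "-0.11 0.89 0.7 0.198 -0.158 -0.51" --pt "-0.11 0.89 0.7 0.198 -0.158 -0.51"

```text
time: 13.5
position: [0.5113, 0.1457, 0.2831]
eef_rot: [0.144, -0.385, 0.906, -0.103]
force: [0.1, -0.3, -1.5]
width: 0.0149
finger_force: 55.0
```

```bash
OMP_NUM_THREADS=1 python3 -c "
from wp import *
report(3,4)"
```

```text
13.5 [0.511 0.146 0.283] [ 0.59  0.24 -1.17  2.    0.63  0.87  1.46] 0.014937492696921103
   [ 0.28  0.33 -1.04  2.2   1.49  0.61  1.34] 0.24
   [ 0.14  0.63 -0.9   2.16  1.89  0.73  1.07] 0.24
pert 0.2414772484658516
pert 0.2406406510720509
pert 0.2414717323518798
pert 0.2361143157153811
[-0.69  0.77  0.51] [ 0.197 -0.161 -0.51 ] rows 8
-- [0.523 0.245 0.225]
```

Request:
arm_command --pt "-0.1 0.11 0.07 0.028 -0.023 -0.073" --pt "-0.2 0.22 0.15 0.057 -0.046 -0.146" --pt "-0.3 0.33 0.22 0.085 -0.069 -0.219" --pt "-0.39 0.44 0.29 0.113 -0.092 -0.291" --pt "-0.49 0.55 0.36 0.141 -0.115 -0.364" --pt "-0.59 0.66 0.44 0.17 -0.138 -0.437" --pt "-0.69 0.77 0.51 0.197 -0.161 -0.51" --pt "-0.69 0.77 0.51 0.197 -0.161 -0.51"

```text
time: 14.3
position: [0.5252, 0.2425, 0.2247]
eef_rot: [-0.257, 0.687, -0.636, 0.238]
force: [-0.1, 0.4, -0.3]
width: 0.0146
finger_force: 55.0
```

```bash
sed -i 's/def place(s,a,C,yaw,z,lean=28.,dx=0,dy=0):/def place(s,a,C,yaw,z,lean=41.,dx=0,dy=0,flip=1):/; s/Rt=tool(yaw,np.radians(lean))\*/Rt=tool(yaw,np.radians(lean))*R.from_rotvec([0,0,np.pi*flip])*/' look.py; python3 - <<'E'
from look import *
s,w,a,C,yaw=look('w6',True,[.5777,.2495,.1203],.083)
cv2.imwrite('pics/w6.png',w['p'][:,:,::-1])
for z in(.08,.04,0): print(z,place(s,a[0],[.57775,.24945,.12035],.0825,z)); 
print(place(s,a[0],C,yaw,.04))
E
```

```text
14.3 [0.5252 0.2425 0.2247] [ 0.21  0.32 -1.02  2.23  1.5   0.66  1.28] F [-0.1  0.4 -0.3] w 0.0146
rod (array([-6.34474023e-04, -5.61293206e-05, -1.72091299e-03, -1.36175967e-02]), 5926, np.float64(0.0004122991112190703), np.float64(0.07997394805749866))
  return _methods._mean(a, axis=axis, dtype=dtype,
  ret = ret.dtype.type(ret / rcount)
Traceback (most recent call last):
  File "look.py", line 8, in look
    if C is not None: C,yaw=clipfit(w,C,yaw); print('clip',C,yaw)
                            ~~~~~~~^^^^^^^^^
  File "h.py", line 60, in clipfit
    dy=(np.percentile(yp,2)+np.percentile(yp,98)+np.percentile(yn,2)+np.percentile(yn,98))/4
        ~~~~~~~~~~~~~^^^^^^
IndexError: index -1 is out of bounds for axis 0 with size 0
```

```bash
cat > chk.py <<'E'
from look import *
def sides(w,C,yaw):
    q,P,u,v=section(w,'',C,yaw);Q=q*1000
    for sd in(1,-1):
        k=(Q[:,1]*sd>36)&(Q[:,1]*sd<46)&(Q[:,2]>-3)&(Q[:,2]<9)&(abs(Q[:,0]-8.75)<3)
        f=(Q[:,1]*sd>36)&(Q[:,1]*sd<46)&(Q[:,2]>19)&(Q[:,2]<29)&(Q[:,0]>5)&(Q[:,0]<20)
        c=np.polyfit(Q[f,2],Q[f,0],1) if f.sum()>8 else [0,0]
        y=(Q[:,2]>14)&(Q[:,2]<30)&(Q[:,0]>9)&(Q[:,0]<28)&(Q[:,1]*sd>28)&(Q[:,1]*sd<55)
        print('side',sd,'wall x',np.median(Q[k,0]) if k.any() else None,k.sum(),'flare x@24',round(np.polyval(c,24),2),f.sum(),'y',np.percentile(Q[y,1],[2,98]).round(1) if y.sum()>8 else None)
    k=(abs(Q[:,2]+34)<4)&(abs(Q[:,1])<60)&(abs(Q[:,0])<30); print('plate',np.median(Q[k,2])+34)
E
python3 - <<'E'
from chk import *
C,yaw=[.57775,.24945,.12035],.0825
print('w4');sides(dict(np.load('w4.npz')),C,yaw)
print('w6');w=dict(np.load('w6.npz'));sides(w,C,yaw)
s=look('w7')[0]; a=rodfit(dict(np.load('w7.npz')),s,'')[0]
for z in(.08,.04,0): print(z,place(s,a,C,yaw,z))
cv2.imwrite('pics/w6.png',w['p'][:,:,::-1])
E
```

```text
w4
side 1 wall x 8.767752677225689 27 flare x@24 13.32 99 y [35.1 46.8]
side -1 wall x 8.684742688703839 21 flare x@24 13.47 84 y [-46.9 -35. ]
plate -0.003809181513048543
w6
side 1 wall x None 0 flare x@24 0 0 y None
side -1 wall x 8.841505115207529 32 flare x@24 0 8 y [-47.3 -35.4]
plate -0.1095132411327171
14.35 [0.5258 0.2424 0.2256] [ 0.21  0.32 -1.02  2.22  1.5   0.66  1.28] F [ 0.2  0.4 -1. ] w 0.0143
rod (array([-6.64769355e-04, -2.85922383e-05, -1.63340468e-03, -1.53764686e-02]), 5917, np.float64(0.000409850142947189), np.float64(0.07999492184593814))
0.08 (array([0.54077487, 0.24762178, 0.18933103]), (array([-0.04 ,  0.123,  0.375]), array([-0.   , -0.012, -0.005])))
0.04 (array([0.55948986, 0.24916928, 0.15401312]), (array([-0.041,  0.213,  0.764]), array([-0.   , -0.012, -0.005])))
0 (array([0.57820485, 0.25071678, 0.11869522]), (array([-0.041,  0.303,  1.154]), array([-0.   , -0.012, -0.005])))
```

View pics/w6.png

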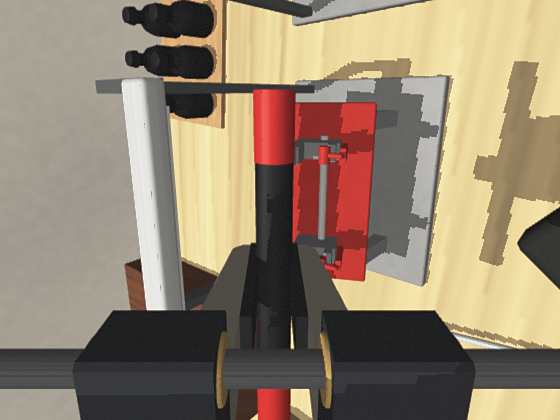

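The wrist view after the flip shows the red clip at (325,200) beside the held rod, and the lamp bar at (150,195) clear of it. The clip offset agrees to 0.1 mm with the earlier view, so I'll move in.

Request:
arm_command --pt "-0.02 0.07 0.2 0 -0.006 -0.003" --pt "-0.04 0.14 0.4 0 -0.012 -0.005" --pt "-0.04 0.18 0.6 0 -0.012 -0.005" --pt "-0.04 0.21 0.76 0 -0.012 -0.005" --pt "-0.04 0.21 0.76 0 -0.012 -0.005" --pt "-0.04 0.21 0.76 0 -0.012 -0.005"

```text
time: 15.0
position: [0.5598, 0.2503, 0.1557]
eef_rot: [-0.264, 0.692, -0.631, 0.232]
force: [0.4, -0.4, -1.0]
width: 0.0147
finger_force: 55.0
```

```bash
python3 - <<'E'
from chk import *
C,yaw=[.57775,.24945,.12035],.0825
for n in('w8','w9'):
    s,w,a,_,_=look(n); sides(w,C,yaw)
    for z in(.04,.01,0): print(z,place(s,a[0],C,yaw,z)[1])
E
```

```text
15.0 [0.5598 0.2503 0.1557] [ 0.12  0.53 -0.92  2.21  1.8   0.73  1.08] F [ 0.4 -0.4 -1. ] w 0.0147
rod (array([-0.00081841,  0.00216334, -0.00148385, -0.01631992]), 6174, np.float64(0.0008559764339809244), np.float64(0.08001162735317285))
side 1 wall x None 0 flare x@24 14.67 17 y [37.3 46.4]
side -1 wall x None 0 flare x@24 14.05 140 y [-47.3 -35.4]
plate -0.09803454258866395
0.04 (array([0.011, 0.016, 0.008]), array([-0.002,  0.001,  0.   ]))
0.01 (array([0.016, 0.084, 0.3  ]), array([-0.002,  0.001,  0.   ]))
0 (array([0.018, 0.107, 0.398]), array([-0.002,  0.001,  0.   ]))
15.05 [0.5597 0.2507 0.1561] [ 0.12  0.53 -0.92  2.21  1.8   0.73  1.08] F [ 0.1  0.9 -0.9] w 0.0147
rod (array([-0.00087558,  0.0031459 , -0.0015117 , -0.01568175]), 6178, np.float64(0.0008647016593245038), np.float64(0.08001132234230475))
side 1 wall x None 0 flare x@24 14.57 17 y [38.  46.5]
side -1 wall x None 0 flare x@24 13.74 131 y [-47.3 -35.5]
plate -0.07178723430575928
0.04 (array([0.015, 0.018, 0.013]), array([-0.002,  0.002,  0.001]))
0.01 (array([0.02 , 0.087, 0.305]), array([-0.002,  0.002,  0.001]))
0 (array([0.022, 0.11 , 0.402]), array([-0.002,  0.002,  0.001]))
```

Request:
arm_command --pt "0.01 0.035 0.1 0 0 0" --pt "0.015 0.058 0.2 0 0 0" --pt "0.015 0.07 0.25 0 0 0" --pt "0.015 0.082 0.3 0 0 0" --pt "0.015 0.082 0.3 0 0 0" --grip_force 60

```text
time: 15.6
position: [0.5743, 0.2517, 0.128]
eef_rot: [-0.265, 0.692, -0.629, 0.233]
force: [5.2, 0.9, -1.4]
width: 0.015
finger_force: 60.0
```

Request:
arm_command --pt "0 0.012 0.05 0 0 0" --pt "0 0.018 0.08 0 0 0" --pt "0 0.024 0.1 0 0 0" --pt "0 0.026 0.11 0 0 0" --pt "0 0.026 0.11 0 0 0"

```text
time: 16.1
position: [0.5779, 0.2519, 0.1175]
eef_rot: [-0.264, 0.693, -0.629, 0.233]
force: [-0.1, -1.1, 7.8]
width: 0.0145
finger_force: 60.0
```

```bash
python3 - <<'E'
from chk import *
C,yaw=[.57775,.24945,.12035],.0825
s,w,a,_,_=look('w10')
# rod sleeve (red, protruding past prong on -y side) fit in clip frame
q,P,u,v=section(w,'',C,yaw);Q=q*1000
def rod(Q):
    from scipy.optimize import least_squares
    t=Q[(Q[:,1]<-50)&(Q[:,1]>-79)&(np.hypot(Q[:,0],Q[:,2])<16)]
    r=least_squares(lambda b:np.hypot(t[:,0]-b[0],t[:,2]-b[1])-8,[0,2],loss='soft_l1'); return r.x,len(t),np.abs(r.fun).mean(),t[:,1].min()
print('rod at y=-64: x,z',rod(Q))
t=Q[(Q[:,1]>-33)&(Q[:,1]<-12)&(np.hypot(Q[:,0],Q[:,2])<16)]; print(len(t))
cv2.imwrite('pics/w10.png',w['p'][60:320,160:420,::-1].repeat(2,0).repeat(2,1))
E
```

```text
16.1 [0.5779 0.2519 0.1175] [ 0.1   0.64 -0.87  2.19  1.93  0.77  1.01] F [-0.1 -1.1  7.8] w 0.0145
rod (array([-6.94768033e-05, -1.54076286e-03, -2.78850635e-03, -2.04142855e-02]), 7299, np.float64(0.00214379556918404), np.float64(0.08046218796331928))
rod at y=-64: x,z (array([-0.86772946,  0.16372063]), 3146, np.float64(0.39894702814990696), np.float64(-77.97343800396153))
1710
```

View pics/w10.png

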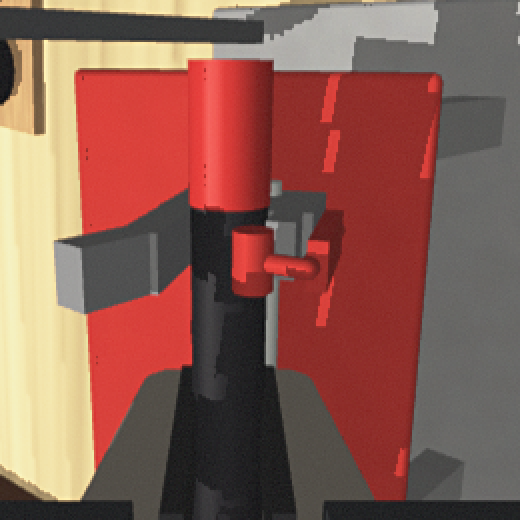

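The crop shows the jaw roller at (252,262) closed over the rod, with the red sleeve at (230,135) and the rod inside the slot. The fit puts it within 1 mm of the seat, so I release and back out.

Request:
arm_command --pt "0 0.003 0.012 0 0 0" --pt "0 0.003 0.012 0 0 0" --pt "0 0 0 0 0 0"

```text
time: 16.45
position: [0.5778, 0.2519, 0.1177]
eef_rot: [-0.264, 0.693, -0.629, 0.233]
force: [4.8, 0.8, -0.0]
width: 0.0144
finger_force: 60.0
```

Request:
arm_command --pt "0 0 0 0 0 0" --pt "0 0 0 0 0 0" --pt "0 0 0 0 0 0" --pt "0 0 0 0 0 0" --hand 0.36

```text
time: 16.85
position: [0.5772, 0.2519, 0.1161]
eef_rot: [-0.263, 0.693, -0.629, 0.232]
force: [-0.3, -0.9, -0.5]
width: 0.0331
finger_force: 0.0
```

Request:
arm_command --pt "0 0 -0.15 0 0 0" --pt "0 0 -0.4 0 0 0" --pt "0 0 -0.7 0 0 0" --pt "0 0 -1.0 0 0 0" --pt "0 0 -1.0 0 0 0"

```text
time: 17.35
position: [0.5113, 0.2456, 0.1946]
eef_rot: [-0.266, 0.694, -0.628, 0.233]
force: [0.4, -0.0, 0.4]
width: 0.0332
finger_force: 0.0
```

```bash
cat >> chk.py <<'E'
def rodclip(w,C,yaw):
    from scipy.optimize import least_squares
    q,P,u,v=section(w,'',C,yaw);Q=q*1000
    t=Q[(abs(Q[:,1])<78)&(np.hypot(Q[:,0],Q[:,2])<13)&((abs(Q[:,1])>50)|(abs(Q[:,1])<32))]
    f=lambda b:np.hypot(t[:,0]-b[0]-b[2]*t[:,1],t[:,2]-b[1]-b[3]*t[:,1])-8
    r=least_squares(f,[0,2,0,0],loss='soft_l1')
    e=Q[np.hypot(Q[:,0],Q[:,2])<10][:,1]
    return r.x.round(3),len(t),np.abs(r.fun).mean(),'ends',np.percentile(e,[.5,99.5])
E
python3 - <<'E'
from chk import *
C,yaw=[.57775,.24945,.12035],.0825
s,w,_,_,_=look('w11',False); sides(w,C,yaw); print(rodclip(w,C,yaw))
E
```

```text
17.35 [0.5113 0.2456 0.1946] [ 0.17  0.37 -0.99  2.28  1.66  0.68  1.12] F [ 0.4 -0.   0.4] w 0.0332
rod None
side 1 wall x 8.780040597281777 58 flare x@24 13.49 142 y [34.3 46.3]
side -1 wall x 8.75632317836462 85 flare x@24 13.62 221 y [-47.4 -35.6]
plate -0.10076488582110699
(array([-0.839, -0.1  , -0.   , -0.003]), 3850, np.float64(0.4623291483916878), 'ends', array([-77.75513273,  81.24225117]))
```

```bash
cat > srch4.py <<'E'
from plan import *
import time
from multiprocessing import Pool
CB=[.6061,.0035,.1203];YB=.1157;RB=np.array([.5065,-.305])
def wl(prm,rng=None):
    f1,f2,lr,w1,w2=prm; e=lambda s:rng.normal(0,s) if rng else 0
    P=lambda w:([w[0]+e(.008),w[1]+e(.008),w[2]+e(.008)],tool(.08,L(w[3]+e(2)))*R.from_rotvec([0,L(w[4]+e(2)),0])*R.from_rotvec([0,0,w[5]+e(.04)]))
    Rr=tool(.085,L(lr))*R.from_rotvec([0,0,np.pi*f1])
    W=[P(w) for w in w1]+[([*RB,.2],Rr),([*RB,.038],Rr),([*RB,.25],Rr)]+[P(w) for w in w2]
    return W+[seatpose(CB,YB,z,41,f2) for z in(.12,0)],len(w1)
def run(q,prm,rng=None):
    W,n=wl(prm,rng);M=9;o=[]
    if rng:q=np.clip(q+rng.normal(0,.02,7),LO,HI)
    for X,Rt in W:
        q,r,m=sim(q,X,Rt);o.append((q.round(2),round(m,2)));M=min(M,m)
        if r>.01:return -1,o
    return M,o
def job(a):
    seed,q0=a;rng=np.random.default_rng(seed);best=(-1,);t=time.time();n=0
    while time.time()-t<180:
        n+=1
        rw=lambda y0,y1:np.r_[np.round([rng.uniform(.38,.5),rng.uniform(y0,y1),rng.uniform(.32,.45)],2),np.round([rng.uniform(-10,35),rng.uniform(-25,25),rng.uniform(-3.1,3.1)],1)]
        prm=(rng.integers(-1,2),rng.integers(-1,2),rng.choice([0,10]),[rw(-.2,.2) for _ in range(rng.integers(0,2))],[rw(-.25,.0) for _ in range(rng.integers(0,2))])
        m,o=run(q0,prm); m-=.02*(len(prm[3])+len(prm[4]))
        if m>.04 and m>best[0]:
            m=min([m]+[run(q0,prm,np.random.default_rng(k))[0] for k in range(4)])
            if m>best[0]:best=(m,prm,o)
    return best+(n,)
if __name__=='__main__':
    from plant import telemetry
    q0=telemetry.read_state()['joints'];q0=sim(q0,F(q0)[0]+F(q0)[1]@[0,0,-.05]+[-.0,0,.08],R.from_matrix(F(q0)[1]))[0]
    print(q0.round(2),F(q0)[0])
    with Pool(4) as p:B=p.map(job,[(k,q0) for k in range(4)])
    B.sort(key=lambda b:-b[0])
    for b in B[:3]:
        print(b[:2],b[-1]);[print('   ',*z) for z in(b[2] if len(b)>3 else [])]
E
OMP_NUM_THREADS=1 timeout 400 python3 srch4.py; python3 - <<'E'
from h import *
for n in('side0','top0'):
    t=dict(np.load(n+'.npz'));P=pts(t,t['d'],np.ones(t['d'].shape,np.uint8))
    for lo,hi in((.03,.09),(.09,.14),(.15,.21)):
        k=P[(P[:,2]>lo)&(P[:,2]<hi)&(P[:,0]>.55)&(P[:,0]<.75)&(P[:,1]<-.3)&(P[:,1]>-.52)]
        if len(k): print(n,lo,k.min(0).round(3),k.max(0).round(3),len(k))
E
```

```text
[ 0.44 -0.04 -1.13  2.23  0.87  0.45  1.83] [0.45985864 0.24565358 0.29882515]
(-1, 3457) 3457
(-1, 3454) 3454
(-1, 3313) 3313
side0 0.03 [ 0.585 -0.465  0.03 ] [ 0.635 -0.412  0.09 ] 396
side0 0.09 [ 0.585 -0.465  0.09 ] [ 0.647 -0.403  0.14 ] 690
side0 0.15 [ 0.603 -0.448  0.15 ] [ 0.631 -0.418  0.193] 303
top0 0.03 [ 0.586 -0.448  0.032] [ 0.633 -0.398  0.09 ] 122
top0 0.09 [ 0.586 -0.46   0.09 ] [ 0.646 -0.398  0.14 ] 252
top0 0.15 [ 0.603 -0.444  0.15 ] [ 0.632 -0.417  0.201] 113
```

```bash
cat > srch5.py <<'E'
from srch4 import *
def legs(q,W,rng=None):
    M=9;o=[]
    if rng:q=np.clip(q+rng.normal(0,.02,7),LO,HI)
    for X,Rt in W:
        q,r,m=sim(q,X,Rt);o.append((q.round(2),round(m,2)));M=min(M,m)
        if r>.01 or m<.02:return -1,o,q
    return M,o,q
def P(w,rng=None):
    e=lambda s:rng.normal(0,s) if rng else 0
    return ([w[0]+e(.006),w[1]+e(.006),w[2]+e(.006)],tool(.08,L(w[3]+e(1.5)))*R.from_rotvec([0,L(w[4]+e(1.5)),0])*R.from_rotvec([0,0,w[5]+e(.03)]))
def A(w1,f1,rng=None):
    Rr=tool(.085)*R.from_rotvec([0,0,np.pi*f1]); return [P(w,rng) for w in w1]+[([*RB,.2],Rr),([*RB,.038],Rr),([*RB,.25],Rr)]
def Bq(w2,f2,rng=None): return [P(w,rng) for w in w2]+[seatpose(CB,YB,z,41,f2) for z in(.12,0)]
def job(a):
    seed,q0=a;rng=np.random.default_rng(seed);best=(-1,);t=time.time();nA=nB=0
    while time.time()-t<230:
        rw=lambda x0,x1,y0,y1:np.r_[np.round([rng.uniform(x0,x1),rng.uniform(y0,y1),rng.uniform(.33,.45)],2),np.round([rng.uniform(-10,35),rng.uniform(-30,30),rng.uniform(-3.1,3.1)],1)]
        w0=np.r_[.5,.24,.3,rng.uniform(10,40),0,np.pi]
        w1=[w0.round(2)]+[rw(.4,.58,-.25,.1) for _ in range(rng.integers(0,3))];f1=int(rng.choice([-1,0,1]))
        m,o,q=legs(q0,A(w1,f1))
        if m<.06: continue
        nA+=1
        for _ in range(25):
            w2=[rw(.4,.58,-.25,0) for _ in range(rng.integers(0,3))];f2=int(rng.choice([-1,0,1]))
            m2,o2,_=legs(q,Bq(w2,f2)); m3=min(m,m2)-.01*(len(w1)+len(w2))
            if m2>0: nB+=1
            if m3>best[0] and m3>.03:
                for k in range(4):
                    g=np.random.default_rng(k);x,_,qq=legs(q0,A(w1,f1,g),g); y=legs(qq,Bq(w2,f2,g),g)[0] if x>0 else -1; m3=min(m3,x,y)
                if m3>best[0]:best=(m3,(w1,f1,w2,f2),o+o2)
    return best+((nA,nB),)
if __name__=='__main__':
    from plant import telemetry
    q0=telemetry.read_state()['joints']
    with Pool(4) as p:B=p.map(job,[(k,q0) for k in range(4)])
    B.sort(key=lambda b:-b[0])
    for b in B[:3]:
        print(b[:2],b[-1]);[print('   ',*z) for z in(b[2] if len(b)>3 else [])]
E
OMP_NUM_THREADS=1 timeout 400 python3 srch5.py
```

```text
(np.float64(0.0445068731339987), ([array([ 0.5 ,  0.24,  0.3 , 38.38,  0.  ,  3.14])], 0, [array([ 0.47, -0.15,  0.44, 24.1 , 28.  , -0.4 ]), array([ 5.60e-01, -1.00e-02,  4.00e-01, -4.70e+00, -1.42e+01, -0.00e+00])], 1)) (109, 61)
    [ 0.5   0.1  -1.19  2.15  0.91  0.53  1.86] 0.18
    [ 0.91  0.46 -0.56  1.77  0.28  0.99  0.33] 0.24
    [ 0.83  0.67 -0.45  1.89  0.44  0.68  0.21] 0.53
    [ 0.93  0.41 -0.59  1.72  0.25  1.09  0.36] 0.56
    [ 1.39  0.09 -0.85  1.76 -0.58  1.38  1.26] 0.4
    [ 0.53  0.36 -0.94  1.52  0.5   1.56 -0.35] 0.28
    [ 1.13  0.36 -1.27  2.28  1.52  0.22  1.85] 0.07
    [ 0.86  0.73 -1.11  2.22  2.09  0.51  1.43] 0.09
(np.float64(0.028341598792518602), ([array([ 0.5 ,  0.24,  0.3 , 30.73,  0.  ,  3.14])], 0, [array([  0.47,  -0.1 ,   0.35,  -4.7 , -17.6 ,  -2.5 ])], -1)) (107, 53)
    [ 0.56  0.18 -1.28  2.07  0.75  0.68  2.03] 0.19
    [ 0.9   0.45 -0.55  1.77  0.27  0.99  0.34] 0.3
    [ 0.82  0.67 -0.43  1.89  0.43  0.68  0.22] 0.53
    [ 0.92  0.4  -0.57  1.72  0.24  1.09  0.37] 0.56
    [ 0.98  0.21 -1.17  1.82  0.51  1.37  2.27] 0.4
    [ 1.15  0.38 -1.29  2.28  1.53  0.25  1.85] 0.05
    [ 0.87  0.75 -1.13  2.22  2.08  0.53  1.45] 0.12
(-1, (103, 46)) (103, 46)
```

```bash
cat > srch6.py <<'E'
from srch5 import *
def jobB(a):
    seed,q=a;rng=np.random.default_rng(seed);best=(-1,);t=time.time();n=0
    while time.time()-t<70:
        n+=1
        rw=lambda:np.r_[np.round([rng.uniform(.4,.6),rng.uniform(-.25,.15),rng.uniform(.34,.45)],2),np.round([rng.uniform(-15,35),rng.uniform(-30,30),rng.uniform(-3.1,3.1)],1)]
        w2=[rw() for _ in range(rng.integers(0,4))];f2=int(rng.choice([-1,0,1]))
        m,o,_=legs(q,Bq(w2,f2));m-=.01*len(w2)
        if m>best[0]:
            for k in range(4):
                g=np.random.default_rng(k);m=min(m,legs(q,Bq(w2,f2,g),g)[0])
            if m>best[0]:best=(m,(w2,f2),o)
    return best+(n,)
def runB(q):
    with Pool(4) as p:B=p.map(jobB,[(k,q) for k in range(4)])
    B.sort(key=lambda b:-b[0])
    for b in B[:2]:
        print(b[:2],b[-1]);[print('   ',*z) for z in(b[2] if len(b)>3 else [])]
if __name__=='__main__':
    from plant import telemetry
    s=telemetry.read_state();W=A([np.array([.5,.24,.3,35,0,3.14])],0)
    m,o,q=legs(s['joints'],W);print(m);[print(*z) for z in o]
    chain(s,W[:3],.115); runB(q)
E
OMP_NUM_THREADS=1 timeout 200 python3 srch6.py
```

```text
0.18247031663992797
[ 0.54  0.13 -1.24  2.12  0.83  0.59  1.95] 0.18
[ 0.91  0.45 -0.56  1.77  0.28  0.99  0.33] 0.27
[ 0.82  0.67 -0.44  1.89  0.43  0.68  0.21] 0.53
[ 0.93  0.4  -0.58  1.72  0.25  1.09  0.36] 0.56
[ 0.02 -0.61 -0.89] [-0.07   0.013  0.006] rows 4
-- [0.5  0.24 0.3 ]
[1.09 0.18 0.12] [-0.     0.12   0.381] rows 6
[ 0.96 -0.46  0.32] [-0.     0.12   0.381] rows 6
[ 0.46 -0.9   0.46] [-0.     0.12   0.381] rows 6
[-0.21 -0.98  0.48] [-0.     0.12   0.381] rows 6
[-0.8  -0.66  0.38] [-0.     0.12   0.381] rows 6
-- [ 0.506 -0.305  0.2  ]
[-0.   -0.    0.81] [ 0. -0. -0.] rows 3
[-0.   -0.    0.81] [ 0. -0. -0.] rows 3
-- [ 0.506 -0.305  0.038]
(np.float64(0.03931494081344967), ([array([ 0.56, -0.18,  0.35,  9.5 , 28.3 , -2.3 ])], -1)) 850
    [ 1.3   0.71 -1.36  1.56  0.18  1.32  2.42] 0.21
    [ 1.13  0.36 -1.27  2.28  1.52  0.23  1.85] 0.05
    [ 0.87  0.74 -1.12  2.22  2.08  0.52  1.44] 0.1
(np.float64(0.03462108367694173), ([array([ 0.59, -0.11,  0.43,  4.  , 18.  , -1.9 ])], 1)) 837
    [ 1.03  0.51 -1.18  1.4   0.15  1.47  1.89] 0.37
    [ 1.13  0.36 -1.26  2.28  1.51  0.22  1.85] 0.04
    [ 0.86  0.73 -1.11  2.22  2.09  0.51  1.43] 0.08
```

Request:
arm_command --pt "0.01 -0.15 -0.25 -0.02 0 0" --pt "0.01 -0.35 -0.5 -0.04 0.006 0" --pt "0.02 -0.5 -0.75 -0.06 0.01 0" --pt "0.02 -0.61 -0.89 -0.07 0.013 0.006" --pt "0.02 -0.61 -0.89 -0.07 0.013 0.006" --hand 0.6

```text
time: 17.9
position: [0.5025, 0.2404, 0.3021]
eef_rot: [-0.222, 0.7, -0.648, 0.204]
force: [0.6, 0.0, -0.4]
width: 0.0551
finger_force: 0.0
```

Request:
arm_command --pt "0.2 0.04 0.02 0 0.024 0.076" --pt "0.4 0.07 0.05 0 0.048 0.152" --pt "0.6 0.11 0.07 0 0.072 0.229" --pt "0.8 0.14 0.1 0 0.096 0.305" --pt "1.0 0.18 0.12 0 0.12 0.381" --pt "1.0 0.18 0.12 0 0.12 0.381"

```text
time: 18.5
position: [0.5002, 0.1373, 0.2768]
eef_rot: [0.207, -0.457, 0.843, -0.193]
force: [0.8, 0.7, -0.1]
width: 0.0554
finger_force: 0.0
```

Request:
arm_command --pt "0.19 -0.09 0.06 0 0.024 0.076" --pt "0.38 -0.18 0.13 0 0.048 0.152" --pt "0.58 -0.28 0.19 0 0.072 0.229" --pt "0.77 -0.37 0.26 0 0.096 0.305" --pt "0.96 -0.46 0.32 0 0.12 0.381" --pt "0.96 -0.46 0.32 0 0.12 0.381"

```text
time: 19.1
position: [0.5019, 0.0286, 0.2579]
eef_rot: [0.176, -0.169, 0.956, -0.165]
force: [0.5, 0.1, 0.4]
width: 0.055
finger_force: 0.0
```

```bash
python3 - <<'E'
from srch6 import *
from plant import telemetry
s=telemetry.read_state();W=A([],0);print(s['time'],s['position'].round(3),s['joints'].round(2))
m,o,q=legs(s['joints'],W);print(m);[print(*z) for z in o]
chain(s,W[:1],.11)
E
```

```text
19.1 [0.502 0.029 0.258] [ 0.54  0.13 -0.94  2.15  0.75  0.77  1.02]
0.2939953988950057
[ 0.89  0.45 -0.53  1.77  0.27  0.99  0.35] 0.29
[ 0.81  0.66 -0.42  1.89  0.41  0.68  0.23] 0.53
[ 0.91  0.4  -0.55  1.72  0.23  1.09  0.38] 0.56
[ 0.35 -0.69  0.35] [-0.001  0.089  0.286] rows 5
[-0.03 -0.76  0.37] [-0.001  0.089  0.286] rows 5
[-0.41 -0.66  0.33] [-0.001  0.089  0.286] rows 5
[-0.7  -0.41  0.25] [-0.001  0.089  0.286] rows 5
-- [ 0.506 -0.305  0.2  ]
```

Request:
arm_command --pt "0.09 -0.17 0.09 0 0.022 0.072" --pt "0.18 -0.35 0.18 0 0.045 0.143" --pt "0.26 -0.52 0.26 0 0.067 0.215" --pt "0.35 -0.69 0.35 0 0.089 0.286" --pt "0.35 -0.69 0.35 0 0.089 0.286"

```text
time: 19.6
position: [0.5033, -0.0545, 0.2434]
eef_rot: [0.143, 0.059, 0.979, -0.133]
force: [0.3, 0.4, -0.7]
width: 0.0547
finger_force: 0.0
```

Request:
arm_command --pt "-0.01 -0.19 0.09 0 0.022 0.072" --pt "-0.02 -0.38 0.18 0 0.045 0.143" --pt "-0.02 -0.57 0.28 0 0.067 0.215" --pt "-0.03 -0.76 0.37 0 0.089 0.286" --pt "-0.03 -0.76 0.37 0 0.089 0.286"

```text
time: 20.1
position: [0.5044, -0.1376, 0.2288]
eef_rot: [0.101, 0.284, 0.949, -0.093]
force: [0.4, 0.9, -0.6]
width: 0.0551
finger_force: 0.0
```

Request:
arm_command --pt "-0.1 -0.17 0.08 0 0.022 0.072" --pt "-0.2 -0.33 0.16 0 0.045 0.143" --pt "-0.31 -0.5 0.25 0 0.067 0.215" --pt "-0.41 -0.66 0.33 0 0.089 0.286" --pt "-0.41 -0.66 0.33 0 0.089 0.286"

```text
time: 20.6
position: [0.5055, -0.2209, 0.2149]
eef_rot: [0.053, 0.494, 0.867, -0.048]
force: [0.4, -0.5, 0.9]
width: 0.055
finger_force: 0.0
```

Request:
arm_command --pt "-0.18 -0.1 0.06 0 0.022 0.072" --pt "-0.35 -0.2 0.12 0 0.045 0.143" --pt "-0.53 -0.31 0.19 0 0.067 0.215" --pt "-0.7 -0.41 0.25 0 0.089 0.286" --pt "-0.7 -0.41 0.25 0 0.089 0.286" --pt "-0.7 -0.41 0.25 0 0.089 0.286"

```text
time: 21.2
position: [0.5071, -0.3008, 0.2017]
eef_rot: [0.002, 0.674, 0.739, -0.0]
force: [-0.2, -0.4, 0.0]
width: 0.0551
finger_force: 0.0
```

```bash
python3 - <<'E'
from look import *
s,w,_,_,_=look('w12',False)
b=[x for x in blobs(mask2(w['p'],'blue'),100)];print(b)
P=pts(w,w['d'],np.ones(w['d'].shape,np.uint8))
k=(P[:,2]>.036)&(P[:,2]<.056)&(abs(P[:,0]-.507)<.022)&(P[:,1]<-.21)&(P[:,1]>-.40);Q=P[k]
from scipy.optimize import least_squares
r=least_squares(lambda a:np.hypot(Q[:,0]-a[0]-a[1]*(Q[:,1]+.305),Q[:,2]-a[2])-.008,[.507,0,.042],loss='soft_l1',f_scale=.0007)
print('rod x at -.305, slope, z',r.x,len(Q)); k2=mask2(w['p'],'blue')[np.nonzero(w['d']>0)]>0
q=P[k2&k]; print('blue y range',np.percentile(q[:,1],[1,99]))
x,a=r.x[0],-r.x[1]
print(delta(s,[x,-.305,.037],tool(a)))
E
```

```text
21.2 [ 0.5071 -0.3008  0.2017] [ 0.88  0.46 -0.53  1.76  0.27  1.    0.34] F [-0.2 -0.4  0. ] w 0.0551
rod None
[(np.int32(734), np.float64(274.5), np.float64(116.85)), (np.int32(490), np.float64(272.97), np.float64(266.8)), (np.int32(3182), np.float64(255.09), np.float64(411.28))]
rod x at -.305, slope, z [ 0.50854083 -0.07839524  0.04245052] 4007
blue y range [-0.38434895 -0.22622784]
(array([-0.036,  0.006,  1.647]), array([0.002, 0.003, 0.008]))
```

Request:
arm_command --pt "-0.04 0.01 0.3 0 0.003 0.008" --pt "-0.04 0.01 0.6 0 0.003 0.008" --pt "-0.04 0.01 0.9 0 0.003 0.008" --pt "-0.04 0.01 1.0 0 0.003 0.008"

```text
time: 21.65
position: [0.5072, -0.3043, 0.0996]
eef_rot: [-0.001, 0.679, 0.734, 0.001]
force: [0.5, 0.4, 0.6]
width: 0.0551
finger_force: 0.0
```

Request:
arm_command --pt "0 0 0.25 0 0 0" --pt "0 0 0.5 0 0 0" --pt "0 0 0.65 0 0 0" --pt "0 0 0.65 0 0 0" --pt "0 0 0.65 0 0 0"

```text
time: 22.15
position: [0.5091, -0.3071, 0.0378]
eef_rot: [0.001, 0.681, 0.732, 0.001]
force: [0.6, -0.4, 0.3]
width: 0.0549
finger_force: 0.0
```

Request:
arm_command --pt "0 0 0 0 0 0" --pt "0 0 0 0 0 0" --pt "0 0 0 0 0 0" --pt "0 0 0 0 0 0" --pt "0 0 0 0 0 0" --pt "0 0 0 0 0 0" --pt "0 0 0 0 0 0" --hand 0 --grip_force 55

```text
time: 22.85
position: [0.5083, -0.3077, 0.037]
eef_rot: [0.001, 0.681, 0.732, 0.001]
force: [-0.7, -0.3, 2.6]
width: 0.0144
finger_force: 55.0
```

Request:
arm_command --pt "0 0 0 0 0 0" --pt "0 0 -0.2 0 0 0" --pt "0 0 -0.5 0 0 0" --pt "0 0 -0.8 0 0 0" --pt "0 0 -1.0 0 0 0" --pt "0 0 -1.0 0 0 0"

```text
time: 23.45
position: [0.5096, -0.3084, 0.1396]
eef_rot: [0.003, 0.681, 0.732, 0.002]
force: [-0.3, -0.5, -1.0]
width: 0.0143
finger_force: 55.0
```

Request:
arm_command --pt "0 0 -0.4 0 0 0" --pt "0 0 -0.8 0 0 0" --pt "0 0 -1.0 0 0 0" --pt "0 0 -1.0 0 0 0"

```text
time: 23.85
position: [0.5089, -0.3082, 0.2387]
eef_rot: [0.003, 0.681, 0.732, 0.001]
force: [-0.1, 0.3, -0.8]
width: 0.0149
finger_force: 55.0
```

```bash
cat > last.py <<'E'
import srch5
from srch6 import *
from plant import telemetry
srch5.Bq=lambda w2,f2,rng=None:[srch5.P(w,rng) for w in w2]+[seatpose(CB,YB,z,41,f2) for z in(.075,0)]
import srch6
srch6.Bq=srch5.Bq
s=telemetry.read_state();print(s['time'],s['position'].round(3),s['joints'].round(2),s['width'])
if __name__=='__main__':
    for w,f in(([[.59,-.11,.43,4,18,-1.9]],1),([[.56,-.18,.35,9.5,28.3,-2.3]],-1)):
        m,o,_=legs(s['joints'],srch6.Bq(w,f));print(w,f,m);[print('   ',*z) for z in o]
    runB(s['joints'])
E
sed -i 's/<70:/<60:/' srch6.py; OMP_NUM_THREADS=1 timeout 200 python3 last.py; python3 -c "
from look import *
print(look('w13')[2])"
```

```text
23.85 [ 0.509 -0.308  0.239] [ 0.9   0.42 -0.54  1.71  0.24  1.07  0.36] 0.014924853235481102
[[0.59, -0.11, 0.43, 4, 18, -1.9]] 1 0.03954196032236176
    [ 1.02  0.5  -1.16  1.4   0.13  1.47  1.91] 0.37
    [ 0.9   0.42 -1.03  2.26  1.9   0.23  1.49] 0.04
    [ 0.82  0.68 -1.03  2.22  2.13  0.45  1.36] 0.15
[[0.56, -0.18, 0.35, 9.5, 28.3, -2.3]] -1 -1
    [ 1.29  0.69 -1.34  1.56  0.16  1.32  2.43] 0.23
    [ 0.92  0.44 -1.06  2.26  1.88  0.25  1.51] 0.04
(np.float64(0.10873711325711843), ([array([ 0.49, -0.22,  0.42, 23.6 ,  5.4 , -1.1 ]), array([  0.56,   0.12,   0.41,   2.4 , -25.4 ,  -0.6 ])], -1)) 774
    [ 1.35  0.03 -0.84  1.79 -0.34  1.08  1.85] 0.34
    [ 0.28  0.43 -1.09  1.5   0.75  1.69 -0.15] 0.15
    [ 1.06  0.62 -1.33  2.26  1.8   0.48  1.66] 0.17
    [ 0.92  0.82 -1.21  2.23  2.04  0.61  1.52] 0.18
(np.float64(0.0587563046676407), ([array([  0.57,   0.14,   0.38,  -8.1 , -20.4 ,  -1.5 ])], -1)) 783
    [ 0.14  0.51 -0.92  1.4   0.61  1.75  0.85] 0.09
    [ 0.92  0.43 -1.06  2.26  1.88  0.25  1.51] 0.1
    [ 0.83  0.69 -1.05  2.22  2.12  0.46  1.38] 0.16
23.85 [ 0.5089 -0.3082  0.2387] [ 0.9   0.42 -0.54  1.71  0.24  1.07  0.36] F [-0.1  0.3 -0.8] w 0.0149
rod (array([ 0.00053511, -0.00510037, -0.00471409, -0.01216986]), 6327, np.float64(0.00039581446059404704), np.float64(0.08236206587460808))
(array([ 0.00053511, -0.00510037, -0.00471409, -0.01216986]), 6327, np.float64(0.00039581446059404704), np.float64(0.08236206587460808))
```

```bash
OMP_NUM_THREADS=1 python3 - <<'E'
import last
from last import *
w=[[.585,-.11,.43,4,18,-1.9]]
for z in(.075,.09,.1):
    W=[srch5.P(w[0]),seatpose(CB,YB,z,41,1),seatpose(CB,YB,0,42,1)]
    m,o,_=legs(s['joints'],W);print(z,m);[print('   ',*k) for k in o]
chain(s,[srch5.P(w[0]),seatpose(CB,YB,.09,41,1)],.11)
E
```

```text
23.9 [ 0.508 -0.308  0.237] [ 0.9   0.43 -0.54  1.71  0.24  1.07  0.36] 0.01457634422994744
0.075 0.0364374597593885
    [ 1.03  0.49 -1.16  1.42  0.13  1.47  1.92] 0.37
    [ 0.9   0.42 -1.03  2.26  1.9   0.23  1.49] 0.04
    [ 0.83  0.69 -1.05  2.23  2.17  0.47  1.33] 0.15
0.09 0.05989376045140188
    [ 1.03  0.49 -1.16  1.42  0.13  1.47  1.92] 0.37
    [ 0.96  0.4  -1.09  2.26  1.78  0.22  1.6 ] 0.06
    [ 0.85  0.72 -1.09  2.23  2.15  0.5   1.37] 0.14
0.1 -1
    [ 1.03  0.49 -1.16  1.42  0.13  1.47  1.92] 0.37
    [ 0.96  0.34 -1.05  2.27  1.71  0.16  1.65] 0.0
[ 0.64  0.31 -0.64] [-0.073  0.032 -0.403] rows 6
[ 0.34  0.7  -0.56] [-0.073  0.032 -0.403] rows 6
[-0.13  0.83 -0.46] [-0.073  0.032 -0.403] rows 6
-- [ 0.585 -0.11   0.43 ]
[0.05 0.13 0.84] [ 0.157 -0.031 -0.281] rows 5
[-0.02  0.35  0.78] [ 0.157 -0.031 -0.281] rows 5
[-0.17  0.49  0.68] [ 0.157 -0.031 -0.281] rows 5
-- [ 0.565 -0.001  0.198]
```

Request:
arm_command --pt "0.13 0.06 -0.13 -0.015 0.006 -0.081" --pt "0.26 0.12 -0.26 -0.029 0.013 -0.161" --pt "0.38 0.19 -0.38 -0.044 0.019 -0.242" --pt "0.51 0.25 -0.51 -0.058 0.026 -0.322" --pt "0.64 0.31 -0.64 -0.073 0.032 -0.403" --pt "0.64 0.31 -0.64 -0.073 0.032 -0.403"

```text
time: 24.5
position: [0.5341, -0.2404, 0.2999]
eef_rot: [0.021, 0.418, 0.906, 0.06]
force: [-0.3, -0.5, -0.2]
width: 0.0143
finger_force: 55.0
```

Request:
arm_command --pt "0.07 0.14 -0.11 -0.015 0.006 -0.081" --pt "0.14 0.28 -0.22 -0.029 0.013 -0.161" --pt "0.2 0.42 -0.34 -0.044 0.019 -0.242" --pt "0.27 0.56 -0.45 -0.058 0.026 -0.322" --pt "0.34 0.7 -0.56 -0.073 0.032 -0.403" --pt "0.34 0.7 -0.56 -0.073 0.032 -0.403"

```text
time: 25.1
position: [0.5602, -0.1752, 0.3646]
eef_rot: [0.039, 0.113, 0.987, 0.111]
force: [-0.3, -0.2, -0.4]
width: 0.0146
finger_force: 55.0
```

Request:
arm_command --pt "-0.03 0.17 -0.09 -0.015 0.006 -0.081" --pt "-0.05 0.33 -0.18 -0.029 0.013 -0.161" --pt "-0.08 0.5 -0.28 -0.044 0.019 -0.242" --pt "-0.1 0.66 -0.37 -0.058 0.026 -0.322" --pt "-0.13 0.83 -0.46 -0.073 0.032 -0.403" --pt "-0.13 0.83 -0.46 -0.073 0.032 -0.403"

```text
time: 25.7
position: [0.586, -0.1089, 0.4287]
eef_rot: [0.054, -0.204, 0.966, 0.152]
force: [-0.2, -0.1, -0.7]
width: 0.0146
finger_force: 55.0
```

```bash
OMP_NUM_THREADS=1 python3 - <<'E'
import last
from last import *
for z in(.075,.085,.09):
    W=[seatpose(CB,YB,z,41,1),seatpose(CB,YB,0,42,1)]
    m,o,_=legs(s['joints'],W);print(z,m);[print('   ',*k) for k in o]
chain(s,[seatpose(CB,YB,.085,41,1)],.11)
E
```

```text
25.7 [ 0.586 -0.109  0.429] [ 1.04  0.5  -1.12  1.41  0.13  1.45  1.96] 0.014634101434718421
0.075 -1
    [ 0.88  0.41 -1.01  2.25  1.91  0.22  1.47] 0.02
0.085 0.03542866272095302
    [ 0.93  0.39 -1.05  2.26  1.83  0.21  1.55] 0.04
    [ 0.84  0.7  -1.07  2.23  2.16  0.49  1.35] 0.13
0.09 0.043564013328828116
    [ 0.95  0.39 -1.07  2.26  1.79  0.21  1.59] 0.04
    [ 0.85  0.71 -1.08  2.23  2.16  0.49  1.36] 0.13
[0.05 0.13 0.85] [ 0.157 -0.031 -0.281] rows 5
[-0.02  0.34  0.79] [ 0.157 -0.031 -0.281] rows 5
[-0.17  0.49  0.69] [ 0.157 -0.031 -0.281] rows 5
-- [ 0.568 -0.001  0.194]
```

Request:
arm_command --pt "0.01 0.03 0.21 0.039 -0.008 -0.07" --pt "0.02 0.06 0.42 0.078 -0.015 -0.14" --pt "0.04 0.1 0.64 0.118 -0.023 -0.211" --pt "0.05 0.13 0.85 0.157 -0.031 -0.281" --pt "0.05 0.13 0.85 0.157 -0.031 -0.281"

```text
time: 26.2
position: [0.5751, -0.0726, 0.3476]
eef_rot: [0.13, -0.398, 0.908, 0.022]
force: [-0.3, -0.0, -1.2]
width: 0.0143
finger_force: 55.0
```

Request:
arm_command --pt "0 0.08 0.2 0.039 -0.008 -0.07" --pt "-0.01 0.17 0.4 0.078 -0.015 -0.14" --pt "-0.01 0.26 0.59 0.118 -0.023 -0.211" --pt "-0.02 0.34 0.79 0.157 -0.031 -0.281" --pt "-0.02 0.34 0.79 0.157 -0.031 -0.281"

```text
time: 26.7
position: [0.5703, -0.0382, 0.2708]
eef_rot: [0.202, -0.566, 0.792, -0.108]
force: [0.1, -0.4, 0.0]
width: 0.0144
finger_force: 55.0
```

```bash
OMP_NUM_THREADS=1 python3 - <<'E'
import last
from last import *
for l in(38,41):
  for z in(.075,.085):
    W=[seatpose(CB,YB,z,l,1),seatpose(CB,YB,0,42,1)]
    m,o,_=legs(s['joints'],W);print(l,z,m);[print('   ',*k) for k in o]
chain(s,[seatpose(CB,YB,.085,39,1)],.13)
E
```

```text
26.7 [ 0.57  -0.038  0.271] [ 1.16  0.34 -1.27  2.04  0.51  0.58  2.42] 0.014443373803308965
38 0.075 0.023696518313839482
    [ 0.84  0.39 -0.96  2.24  1.59  0.19  1.78] 0.02
    [ 0.81  0.67 -1.01  2.23  2.2   0.44  1.29] 0.07
38 0.085 0.039176928052464505
    [ 0.9   0.38 -1.02  2.24  1.5   0.21  1.86] 0.04
    [ 0.82  0.68 -1.03  2.23  2.18  0.46  1.31] 0.06
41 0.075 0.02207105878030491
    [ 0.89  0.42 -1.01  2.25  1.91  0.22  1.48] 0.02
    [ 0.83  0.69 -1.04  2.23  2.18  0.47  1.32] 0.15
41 0.085 0.035432470793645976
    [ 0.93  0.39 -1.05  2.26  1.83  0.21  1.55] 0.04
    [ 0.84  0.71 -1.07  2.23  2.16  0.49  1.35] 0.13
[-0.19  0.45  0.7 ] [ 0.138 -0.027 -0.284] rows 5
-- [ 0.568 -0.001  0.194]
```

Next is the final leg to the pre-pose, at a 41° lean.

Request:
arm_command --pt "-0.04 0.12 0.17 0.039 -0.008 -0.07" --pt "-0.09 0.24 0.34 0.078 -0.015 -0.14" --pt "-0.13 0.36 0.51 0.118 -0.023 -0.211" --pt "-0.18 0.48 0.69 0.157 -0.029 -0.283" --pt "-0.18 0.48 0.69 0.157 -0.029 -0.283" --pt "-0.18 0.48 0.69 0.157 -0.029 -0.283"

```text
time: 27.3
position: [0.5719, -0.0152, 0.2046]
eef_rot: [-0.246, 0.682, -0.65, 0.229]
force: [0.7, -0.6, 0.2]
width: 0.0145
finger_force: 55.0
```

```bash
cat > ins.py <<'E'
from chk import *
import sys
C,yaw=[.6061,.0035,.1203],.1157
s,w,a,_,_=look(sys.argv[1]); a=np.r_[a[0],.0024]
sides(w,C,yaw)
for z in(.085,.04,.01,0): print(z,*place(s,a,C,yaw,z,42)[1])
E
python3 ins.py w14
```

```text
27.3 [ 0.5719 -0.0152  0.2046] [ 0.88  0.31 -0.99  2.27  1.63  0.21  1.65] F [ 0.7 -0.6  0.2] w 0.0145
rod (array([-0.00067599, -0.00417366, -0.00416677, -0.0133725 ]), 6213, np.float64(0.00041132110823342334), np.float64(0.08102802987112112))
side 1 wall x None 0 flare x@24 0 0 y None
side -1 wall x 8.778689385839856 45 flare x@24 0 0 y [-46.6 -35.6]
plate -0.04783353495213305
0.085 [-0.168  0.102  0.083] [ 0.03  -0.031 -0.032]
0.04 [-0.179  0.19   0.524] [ 0.03  -0.031 -0.032]
0.01 [-0.186  0.249  0.818] [ 0.03  -0.031 -0.032]
0 [-0.188  0.269  0.916] [ 0.03  -0.031 -0.032]
```

Request:
arm_command --pt "-0.17 0.1 0.08 0.015 -0.015 -0.016" --pt "-0.17 0.1 0.08 0.03 -0.031 -0.032" --pt "-0.17 0.14 0.3 0.03 -0.031 -0.032" --pt "-0.18 0.19 0.52 0.03 -0.031 -0.032" --pt "-0.18 0.19 0.52 0.03 -0.031 -0.032" --pt "-0.18 0.19 0.52 0.03 -0.031 -0.032" --pt "-0.18 0.19 0.52 0.03 -0.031 -0.032"

```text
time: 28.05
position: [0.5865, 0.0059, 0.1521]
eef_rot: [-0.272, 0.7, -0.618, 0.232]
force: [0.0, -0.2, 0.5]
width: 0.0147
finger_force: 55.0
```

```bash
sed -i 's/abs(t\[:,1\])<.014)/abs(t[:,1])<.0095)/' h.py; python3 ins.py w15; python3 ins.py w16 | grep -v side
```

```text
28.05 [0.5865 0.0059 0.1521] [ 0.89  0.57 -1.07  2.3   2.16  0.41  1.29] F [ 0.  -0.2  0.5] w 0.0147
rod (array([-0.00068552, -0.00416687, -0.00402788, -0.0144512 ]), 6230, np.float64(0.00040475971655845453), np.float64(0.08105932507647416))
side 1 wall x None 0 flare x@24 11.42 10 y [40.6 46.9]
side -1 wall x None 0 flare x@24 13.63 284 y [-47.2 -35.4]
plate -0.023613769751463565
0.085 [ 0.016 -0.128 -0.421] [0.002 0.001 0.004]
0.04 [ 0.022 -0.02   0.016] [0.002 0.001 0.004]
0.01 [0.027 0.052 0.307] [0.002 0.001 0.004]
0 [0.029 0.076 0.404] [0.002 0.001 0.004]
28.1 [0.5863 0.006  0.1522] [ 0.89  0.57 -1.07  2.3   2.16  0.41  1.29] F [-0.3 -0.3 -0.1] w 0.0147
rod (array([-0.00066844, -0.0041195 , -0.00401816, -0.01503576]), 6222, np.float64(0.0004039228804610198), np.float64(0.08108486767947029))
plate -0.03192818904141603
0.085 [ 0.017 -0.128 -0.419] [0.001 0.001 0.004]
0.04 [ 0.024 -0.021  0.018] [0.001 0.001 0.004]
0.01 [0.028 0.051 0.309] [0.001 0.001 0.004]
0 [0.03  0.075 0.406] [0.001 0.001 0.004]
```

Well aligned. Now I press it in with the same two-step move as for red.

Request:
arm_command --pt "0.02 -0.02 0.02 0 0 0.004" --pt "0.02 0.003 0.11 0 0 0.004" --pt "0.025 0.027 0.21 0 0 0.004" --pt "0.025 0.04 0.26 0 0 0.004" --pt "0.025 0.051 0.308 0 0 0.004" --pt "0.025 0.051 0.308 0 0 0.004" --grip_force 60

```text
time: 28.75
position: [0.6044, 0.0063, 0.1257]
eef_rot: [-0.273, 0.698, -0.62, 0.232]
force: [5.6, 0.2, -1.8]
width: 0.0151
finger_force: 60.0
```

Request:
arm_command --pt "0 0.012 0.05 0 0 0" --pt "0 0.018 0.08 0 0 0" --pt "0 0.024 0.1 0 0 0" --pt "0 0.027 0.115 0 0 0" --pt "0 0.027 0.115 0 0 0"

```text
time: 29.25
position: [0.6078, 0.0074, 0.1155]
eef_rot: [-0.272, 0.699, -0.619, 0.232]
force: [-15.2, -5.4, 25.6]
width: 0.0144
finger_force: 60.0
```

```bash
python3 - <<'E'
from chk import *
C,yaw=[.6061,.0035,.1203],.1157
s,w,a,_,_=look('w17'); print(rodclip(w,C,yaw))
q,P,u,v=section(w,'',C,yaw);Q=q*1000
from scipy.optimize import least_squares
t=Q[(Q[:,1]<-50)&(Q[:,1]>-79)&(np.hypot(Q[:,0],Q[:,2])<16)]
print(least_squares(lambda b:np.hypot(t[:,0]-b[0],t[:,2]-b[1])-8,[0,2],loss='soft_l1').x,len(t))
E
```

```text
29.25 [0.6078 0.0074 0.1155] [ 0.84  0.71 -1.04  2.27  2.25  0.51  1.27] F [-15.2  -5.4  25.6] w 0.0144
rod (array([ 1.76884649e-05, -9.95152041e-03, -5.06868245e-03, -2.11467155e-02]), 6609, np.float64(0.0013956871603505476), np.float64(0.08106437254235561))
(array([-0.772, -0.319,  0.   , -0.003]), 9417, np.float64(0.527785246985093), 'ends', array([-77.1801977 ,  75.09786097]))
[-0.86772933  0.07151388] 3214
```

The blue rod is seated on the slot floor, with the same fit as red. Now I release and back out.

Request:
arm_command --pt "0 -0.004 -0.015 0 0 0" --pt "0 -0.004 -0.015 0 0 0"

```text
time: 29.5
position: [0.6076, 0.0073, 0.1159]
eef_rot: [-0.272, 0.699, -0.62, 0.231]
force: [0.5, -0.4, 5.9]
width: 0.0145
finger_force: 60.0
```

Request:
arm_command --pt "0 0 0 0 0 0" --pt "0 0 0 0 0 0" --pt "0 0 0 0 0 0" --pt "0 0 0 0 0 0" --hand 0.36

```text
time: 29.9
position: [0.6067, 0.0076, 0.1147]
eef_rot: [-0.272, 0.699, -0.62, 0.23]
force: [-0.3, 0.6, -0.4]
width: 0.0331
finger_force: 0.0
```

Request:
arm_command --pt "0 0 -0.15 0 0 0" --pt "0 0 -0.4 0 0 0" --pt "0 0 -0.7 0 0 0" --pt "0 0 -0.9 0 0 0" --pt "0 0 -0.9 0 0 0"

```text
time: 30.4
position: [0.5471, -0.0016, 0.1835]
eef_rot: [-0.271, 0.699, -0.619, 0.232]
force: [1.3, 0.2, 0.1]
width: 0.0332
finger_force: 0.0
```

```bash
python3 - <<'E'
from chk import *
C,yaw=[.6061,.0035,.1203],.1157
s,w,_,_,_=look('w18',False); sides(w,C,yaw); print('blue',rodclip(w,C,yaw))
from plant import cams
# jaw rollers: points near x=-8,z=10.5 at y=+-41
def jaw(w,C,yaw):
    Q=section(w,'',C,yaw)[0]*1000
    for sd in(1,-1):
        k=(abs(Q[:,1]*sd-41)<6)&(Q[:,2]>9)&(Q[:,2]<17)&(Q[:,0]<2)&(Q[:,0]>-25); print('roller',sd,k.sum(),np.median(Q[k],0).round(1) if k.any() else '')
jaw(w,C,yaw); jaw(dict(np.load('w11.npz')),[.57775,.24945,.12035],.0825); print('before'); jaw(dict(np.load('w3.npz')),C,yaw)
p,d=cams.read_camera('top'); i=cams.camera_info('top'); cv2.imwrite('pics/end.png',p[:,:,::-1])
t=dict(p=p,d=d,**i); print('red',rodclip(t,[.57775,.24945,.12035],.0825))
E
```

```text
30.4 [ 0.5471 -0.0016  0.1835] [ 1.02  0.42 -1.15  2.36  2.12  0.29  1.27] F [1.3 0.2 0.1] w 0.0332
rod None
side 1 wall x 8.780760916969818 74 flare x@24 13.47 127 y [34.4 46.7]
side -1 wall x 8.763301197327005 96 flare x@24 13.55 251 y [-47.3 -35.4]
plate -0.05898660754328944
blue (array([-0.83 , -0.045,  0.001, -0.002]), 4225, np.float64(0.46636899241571866), 'ends', array([-77.27445038, 170.3385097 ]))
roller 1 357 [-11.7  39.9  13.4]
roller -1 456 [-11.5 -41.4  13.5]
roller 1 319 [-11.7  39.9  13.4]
roller -1 397 [-11.5 -41.6  13.6]
before
roller 1 211 [-11.4  40.9  13.7]
roller -1 176 [-11.1 -40.2  13.5]
red (array([-7.39e-01,  1.21e+00, -3.00e-03,  1.00e-03]), 190, np.float64(1.7974430425427972), 'ends', array([-1019.74566174,   364.57253342]))
```

View pics/end.png

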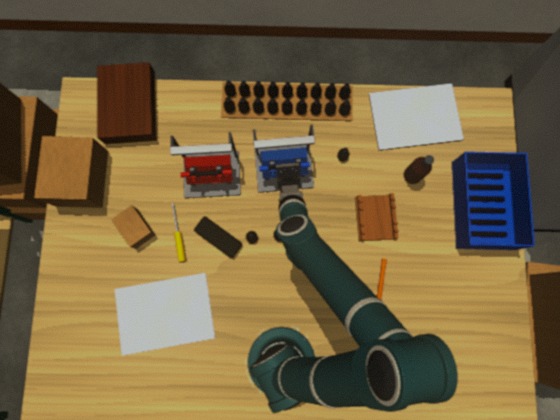

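The final top view shows both rods in their clips at (208,170) and (285,165), the rest empty at (377,217), the visible bystanders in place and the gripper clear. The jaw rollers are back at their closed positions. I'm handing the job in.

```bash
python3 -c "
from plant import workorder
print(workorder.finish_job())"
```

```text
the job is handed in; nothing more can be done
None
```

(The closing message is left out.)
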